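# Rack the spices and hold the flour sieve over the mixing bowl

### The arm

A 7-joint arm with a two-finger parallel gripper is mounted at the origin on a cart in front of the work surface, level with it; the furniture and walls round the work are solid. World frame = base frame: x ahead of the robot, y to its left, z up, the work surface at z = 0. Lengths are in m, angles in rad, forces in N, time in s.
With the tool pointing down it reaches from about 0.4 to 0.9 m from the base axis. Payload 5.5 kg.
Tool frame: the origin (TCP) lies on the centre line of the jaws, within the pads' length; the fingertips stand 19 mm ahead of it and the grasp point (between the pads) is the TCP; z points along the fingers, y is the line along which they close (so a half turn about z gives the same grasp; the last joint's range is limited). The gripper opens to 92 mm and grips with 3 to 60 N. Pads are 19 mm wide; open, the fingers measure 130 mm over their backs; the gripper's body (75 mm by 190 mm) begins 47 mm behind the grasp point.
Start: joints at [-1.049, 0.501, -0.427, 1.55, 0.221, 1.138, -0.21], TCP at [0.166, 0.628, 0.246] pointing down, gripper open.
Joint ranges: [-2.88, 2.88], [-0.31, 2.03], [-1.54, 1.56], [0.2, 2.42], [-1.41, 4.55], [0.19, 2.02], [-2.57, 2.57]. Speed limits (rad/s): [2.57, 2.57, 3.14, 3.14, 3.14, 3.14, 3.14].

### API

Orientations are given as a unit quaternion [w, x, y, z].
In Python, from rig import arm gives the robot as it stands.
- The arm moves only by the shell command python3 -m handwheel 'ROWS' [FORCE]. ROWS is a JSON object of lists of equal length, an entry for each row: "linear": the shift along the tool's x, y, z in units of 60 mm (1.0 is 60 mm), a list of three; "dr": the turn, a rotation vector about the tool's x, y, z in units of 8 degrees (1.0 is 8 degrees), a list of three; "gripper": the opening, from 0 (shut) to 1 (fully open). A call has 1 to 8 rows; each row shifts and turns the commanded pose from where the row before left it, along the tool's axes as they then stand; what a row does not reach is not made up. A row lasts 1/8 s, in which the tool goes at most 62.5 mm and 10.7 degrees, less where a joint would pass 70% of its speed; a pose out of reach is approached as far as the arm can. A call is refused whole if a number of a shift passes 1 or a number of a turn 1, either way. A call with a gripper value outside its range is refused whole. The fingers move at their own pace and stop on an object; FORCE is the grip in N (left out, the last holds). Time passes only in rows, so rows that do not move let the fingers close. It gives the time, the measured TCP pose, the force, the opening and the grip force at its end, in the units of the state.
- arm.get_obs(): the state, without advancing time (a new reading comes with each control period).
- arm.camera(name): name is "side" or "top" or "wrist"; returns the picture (480x640x3 uint8, blue, green, red); there is no depth.
- arm.get_calibration(name): a dict with "fx", "fy", "cx", "cy" (pixels), "world_to_cam" (4x4, takes a point from world to camera coordinates). Camera axes: x right, y down, z forward; pixel columns grow to the right and rows downward; lengths in m; the calibration is good to about 2 mm. A picture is of the moment at which its call begins: read the wrist's pose just before it. get_calibration takes no time and is no camera call; for the wrist camera it gives the pose at the moment of the call.
- arm.hand_in(): hands the job in; it is judged then, once.
Trained networks look in the newest picture that a camera, given by its name, has taken for a name from the list of things; names that differ only in an ending like _2 or _b are one class to them, and where a whole thing is asked for, a point or a joint stands for the part that bears it (a point fixed in the world has none). Each returns a list of dicts, best first, with "p" (0 to 1); they miss things now and then, are a little off and sometimes report something else, mostly with a low value. They report only what shows in the picture. A call takes as long as a camera call.
- arm.recognise(camera, query): "extent" ([left, top, right, bottom] in pixels, round what is visible of it).
- arm.tip_of(camera, query): "pixel" ([column, row] in pixels: a listed point, or the origin of a listed thing).
The state is a dict: "t": time; "joints": joint angles; "joint_vel": joint speeds; "effort": joint torques, N m; "tcp_pos": TCP position; "ee_rot": TCP orientation; "wrist_force": force on the tool from outside, world axes, zero at the start; "moment": the same for the moment, N m; "gripper_width": opening from 0.0 (shut) to 1.0 (fully open); "finger_force": force on a finger pad.
Only numpy, scipy, OpenCV 4.12 (cv2) and the standard library are available. Lean on these libraries where they do the work, as an engineer would, in place of code of your own. Each camera call takes 0.05 s, during which the arm holds its last target. There are 200 camera calls.

### The job

I want to sift flour, but two spice jars came over in the mixing bowl and in the sieve: take both out and stand them in the two empty wells of the spice rack, so that the row is complete. Then take the sieve by its handle, carry it over the jars without touching them, and hold it level and centred over the bowl with its underside about 2 cm above the rim, touching nothing, while I spoon the flour in. Finish still holding it there; leave the bowl where it stands and the honey, lemon and timer alone.

Things in the scene. Friction and masses are not known exactly. Their poses are not given: they have to be found in the camera images.
- rack: bamboo spice rack, fixed: base 74 x 220 x 28 mm with a row of four blind round wells, 46 mm wide, 14 mm deep, 52 mm apart along its y; end boards 62 mm high, a thin steel rail 52 mm up along front and back, 32 mm from the row's centre line. Origin under its middle, y along the row, z up, front to -x. Jars stand in well0 and well2; well1 and well3 are empty
- well1 (a point): centre of the floor of an empty well, the one between the two jars that stand in the rack; 14 mm above the worktop
- well3 (a point): centre of the floor of the other empty well, at the +y end of the row; 14 mm above the worktop
- well0 (a point): centre of the floor of the well at the -y end, where a jar stands
- well2 (a point): centre of the floor of the third well, where a jar stands
- jar_in_bowl: glass spice jar with a black cap and a dark green label, 41 mm round and 105 mm tall, about 0.11 kg, the cap being the top 21 mm; origin at the centre of its underside, z up its axis. It stands upright in the middle of the mixing bowl, its underside 12 mm above the worktop
- jar_in_sieve: glass spice jar with a dark cap and a blue label, 41 mm round and 105 mm tall, about 0.11 kg, the cap being the top 21 mm; origin at the centre of its underside, z up its axis. It stands upright in the sieve, its underside on the wire floor 4 mm above the worktop
- jar_rack_a: spice jar like it, standing in well0, 41 mm round and 105 mm tall, about 0.11 kg, the cap being the top 21 mm; origin at the centre of its underside, z up its axis
- jar_rack_b: spice jar like it, standing in well2, 41 mm round and 105 mm tall, about 0.11 kg, the cap being the top 21 mm; origin at the centre of its underside, z up its axis
- bowl: round steel mixing bowl, loose, 0.7 kg, rim 188 mm wide and 131 mm high. Origin at the centre of its underside, z up. Its floor is 12 mm up; the wall flares, free inner radius about 30 mm at the floor, 55 mm at 65 mm up, 85 mm at the rim
- sieve: flat-bottomed steel flour sieve, 0.2 kg, 132 mm wide, 52 mm high, standing on its wire floor. Origin at the centre of its underside, z up. A straight dark wooden handle lies along its -x, 88 to 198 mm from the centre, 16 mm wide across y, 18 mm high, its middle 40 mm above the underside, pointing roughly to the robot; a wire eye at its end, a small loop on the far rim
- sieve_grip (a point): middle of the thickness of the sieve's handle, 102 mm from the sieve's centre: a good place to grip across it (closing along the sieve's y)
- sieve_floor (a point): centre of the sieve's underside
- under_cabinet (a point): point on the worktop straight below the middle of the wall cabinet's front. The cabinet starts 0.50 m above it; its door front is 0.72 m wide along y, with two knobs near its middle standing 35 mm out towards the robot. Keep wrist and forearm in front of it or below it
- honey: honey jar with a yellow cap, 64 mm wide, 100 mm tall, behind the rack: leave alone. Origin at the centre of its underside
- lemon: lemon, 71 x 53 x 51 mm, behind the rack: leave alone. Origin under its middle
- timer: green and white kitchen timer, 66 mm wide, 46 mm high, behind the rack: leave alone. Origin at the centre of its underside

How it is judged:
By the outcome, as a careful person would: the job done as asked, in the order asked, and still so for the second after the job is handed in, while the arm keeps its last pose, push and grip.
It also fails if it takes over 72 s, if anything falls off the work surface, if the arm or the gripper's body presses on something with over 40 N, if the wrist force passes 120 N, or if a joint passes its speed limit or range.

## Working session

There is one attempt and no reset: what is moved stays moved. The work goes in short steps, Python scripts to look and compute and a shell command to move; the robot and the scene stay as the last step left them, time stands still between calls to the robot, and variables do not carry over. Pictures are saved under pics/ and viewed, at most 10 in all, crops included, and the job is handed in when it is done.

```bash
mkdir -p pics; ls; cat > h.py <<'E'
import numpy as np, cv2, json
from rig import arm
from scipy.spatial.transform import Rotation as R
def cal(n):
    c=arm.get_calibration(n); return c,np.array(c["world_to_cam"])
def ray_z(c,W,px,z):
    d=np.array([(px[0]-c["cx"])/c["fx"],(px[1]-c["cy"])/c["fy"],1.0])
    Rm,t=W[:3,:3],W[:3,3]; o=-Rm.T@t; d=Rm.T@d
    return o+d*(z-o[2])/d[2]
def proj(n,p):
    c,W=cal(n); q=W[:3,:3]@np.array(p)+W[:3,3]
    return [round(c["fx"]*q[0]/q[2]+c["cx"],1),round(c["fy"]*q[1]/q[2]+c["cy"],1)]
def pose():
    o=arm.get_obs(); w,x,y,z=o["ee_rot"]; return np.array(o["tcp_pos"]),R.from_quat([x,y,z,w]),o
def shift(target,rot=None):
    "remaining move in tool units"
    p,r,o=pose()
    print("lin",np.round(r.inv().apply(np.array(target)-p)/0.06,2))
    if rot is not None: print("dr",np.round(np.degrees((r.inv()*rot).as_rotvec())/8,2))
def down(yaw):
    "tool z down, tool y (closing) at world angle yaw (deg)"
    a=np.radians(yaw); y=np.array([np.cos(a),np.sin(a),0]); z=np.array([0,0,-1.]); x=np.cross(y,z)
    return R.from_matrix(np.array([x,y,z]).T)
E
python3 - <<'E'
from h import *
p,r,o=pose(); print(o["t"],p,r.as_matrix().round(3).tolist(),o["gripper_width"])
for n in ["top","side"]:
    im=arm.camera(n); cv2.imwrite(f"pics/{n}0.png",im)
    c,W=cal(n); print(n,{k:c[k] for k in("fx","cx","cy")},(-W[:3,:3].T@W[:3,3]).round(3))
    for q,z in [("well1",.014),("well3",.014),("well0",.014),("well2",.014),("rack",0),("jar_in_bowl",.012),("jar_in_sieve",.004),("bowl",0),("sieve_grip",.04),("sieve_floor",0),("under_cabinet",0),("honey",0),("lemon",0),("timer",0)]:
        for d in arm.tip_of(n,q)[:2]:
            print(q,round(d["p"],2),np.round(d["pixel"]),ray_z(c,W,d["pixel"],z).round(3))
E
```

```text
pics
0.0 [0.16621399 0.62769254 0.2446702 ] [[-0.967, 0.256, -0.001], [0.256, 0.967, -0.002], [0.0, -0.002, -1.0]] 1.0019856002659382
top {'fx': 529.2296471883602, 'cx': 313.05303580545194, 'cy': 242.60283424775082} [ 0.264 -0.016  1.25 ]
well1 0.97 [297. 248.] [0.455 0.037 0.014]
well1 0.89 [318. 253.] [ 0.444 -0.013  0.014]
well3 0.97 [297. 248.] [0.455 0.037 0.014]
well3 0.89 [318. 253.] [ 0.444 -0.013  0.014]
well0 0.97 [297. 248.] [0.455 0.037 0.014]
well0 0.89 [318. 253.] [ 0.444 -0.013  0.014]
well2 0.97 [297. 248.] [0.455 0.037 0.014]
well2 0.89 [318. 253.] [ 0.444 -0.013  0.014]
rack 0.97 [310. 252.] [0.449 0.006 0.   ]
jar_in_bowl 0.57 [188. 256.] [0.44  0.294 0.012]
jar_in_sieve 0.71 [416. 255.] [ 0.439 -0.245  0.004]
bowl 0.94 [191. 253.] [0.448 0.292 0.   ]
sieve_grip 0.95 [420. 298.] [ 0.336 -0.244  0.04 ]
sieve_floor 0.79 [421. 254.] [ 0.441 -0.258  0.   ]
sieve_floor 0.59 [267. 191.] [0.599 0.112 0.   ]
honey 0.58 [262. 191.] [0.599 0.123 0.   ]
lemon 0.72 [311. 195.] [0.587 0.003 0.   ]
timer 0.71 [352. 197.] [ 0.583 -0.096  0.   ]
side {'fx': 441.9558647937162, 'cx'
[... 441 characters left out ...]
k 0.86 [298. 255.] [0.456 0.022 0.   ]
rack 0.15 [324. 220.] [0.593 0.112 0.   ]
jar_in_sieve 0.71 [364. 326.] [ 0.443 -0.246  0.004]
bowl 0.71 [248. 205.] [0.456 0.293 0.   ]
bowl 0.67 [318. 222.] [0.575 0.113 0.   ]
sieve_grip 0.85 [318. 340.] [ 0.328 -0.251  0.04 ]
sieve_grip 0.19 [364. 322.] [ 0.425 -0.264  0.04 ]
sieve_floor 0.95 [365. 335.] [ 0.432 -0.265  0.   ]
sieve_floor 0.61 [295. 248.] [0.464 0.051 0.   ]
under_cabinet 0.78 [316. 222.] [0.57  0.116 0.   ]
under_cabinet 0.24 [297. 257.] [0.449 0.016 0.   ]
honey 0.72 [324. 223.] [0.586 0.099 0.   ]
lemon 0.67 [340. 240.] [0.578 0.016 0.   ]
lemon 0.31 [304. 262.] [ 0.452 -0.008  0.   ]
timer 0.67 [371. 264.] [ 0.583 -0.099  0.   ]
```

View pics/top0.png

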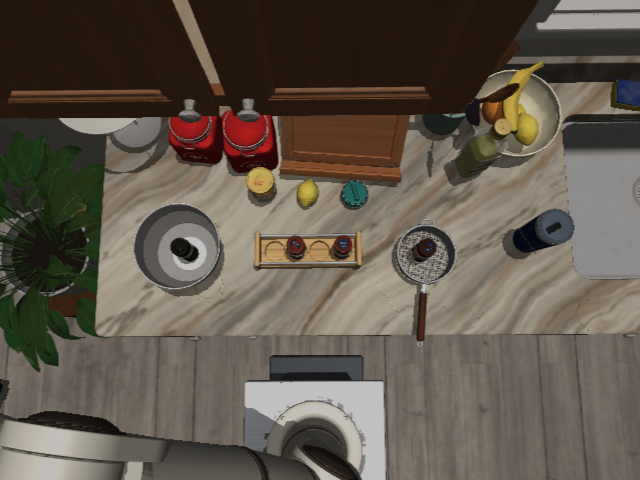

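View pics/side0.png

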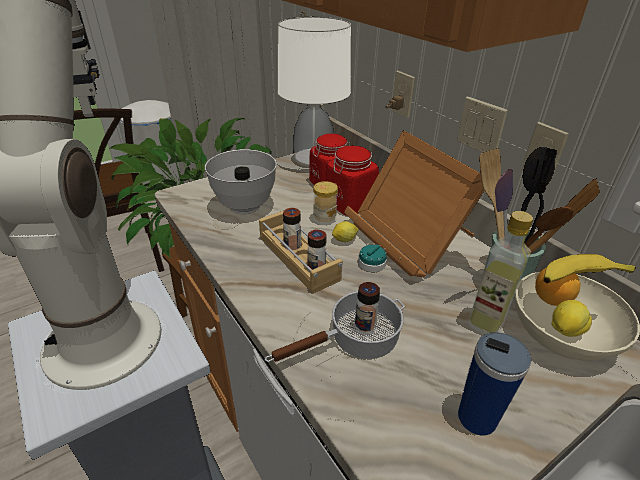

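The top picture shows the bowl at about (178,246) with the jar cap at (184,250), the empty wells at (274,250) and (320,250), and the sieve at (426,254) with its handle end at (420,342). The side view agrees. I'll turn the tool so it closes along x.

```bash
python3 -m handwheel '{"linear":[[0,0,-0.5],[0,0,-0.5],[0,0,0],[0,0,0],[0,0,0],[0,0,0],[0,0,0],[0,0,0]],"dr":[[0,0,1],[0,0,1],[0,0,1],[0,0,1],[0,0,1],[0,0,1],[0,0,1],[0,0,1]],"gripper":[0.7,0.7,0.7,0.7,0.7,0.7,0.7,0.7]}' 20
python3 - <<'E'
from h import *
shift([.44,.293,.32],down(0)); print(arm.get_obs()["joints"])
E
```

```text
t: 2.5
tcp_pos: [0.1662, 0.6284, 0.3057]
ee_rot: [-0.0, 0.637, 0.771, -0.0]
wrist_force: [-0.6, 0.1, -1.4]
gripper_width: 0.701
finger_force: 0.0
lin [-6.35  3.42 -0.24]
dr [-0.   -0.    1.36]
[-1.19485952  0.42946599 -0.2205563   1.48699684  0.09648518  1.23580194
 -1.23719498]
```

```bash
python3 -m handwheel '{"linear":[[0,0,0],[0,0,0],[-0.79,0.64,0],[-0.79,0.64,0],[-0.79,0.64,0],[-0.79,0.64,0],[-0.79,0.64,0],[-0.79,0.64,0]],"dr":[[0,0,0.68],[0,0,0.68],[0,0,0],[0,0,0],[0,0,0],[0,0,0],[0,0,0],[0,0,0]],"gripper":[0.7,0.7,0.7,0.7,0.7,0.7,0.7,0.7]}'
python3 - <<'E'
from h import *
shift([.44,.293,.32],down(0)); print(arm.get_obs()["joints"])
im=arm.camera("wrist"); cv2.imwrite("pics/w1.png",im)
c,W=cal("wrist"); print((-W[:3,:3].T@W[:3,3]).round(3),W[:3,:3].round(2).tolist())
for q,z in [("jar_in_bowl",.012),("bowl",0),("well1",.014),("rack",0)]:
    for d in arm.tip_of("wrist",q)[:2]: print(q,round(d["p"],2),np.round(d["pixel"]),ray_z(c,W,d["pixel"],z).round(3))
    for d in arm.recognise("wrist",q)[:1]: print(q,d)
E
```

```text
t: 3.5
tcp_pos: [0.3992, 0.3436, 0.3061]
ee_rot: [-0.0, 0.705, 0.709, 0.0]
wrist_force: [1.3, 0.4, 0.9]
gripper_width: 0.699
finger_force: 0.0
lin [-0.85  0.68 -0.23]
dr [ 0.   -0.01  0.04]
[-0.74132809  0.19150444 -0.0232704   1.79965743  0.00474998  1.14950758
 -0.76071879]
[0.405 0.414 0.444] [[1.0, -0.01, 0.0], [-0.01, -0.96, 0.29], [0.0, -0.29, -0.96]]
jar_in_bowl 0.67 [359. 231.] [0.455 0.282 0.012]
jar_in_bowl {'extent': [341.8, 219.6, 387.3, 282.8], 'p': 0.77}
bowl 0.66 [357. 230.] [0.455 0.28  0.   ]
well1 0.92 [351. 398.] [0.451 0.027 0.014]
well1 {'extent': [327.2, 353.2, 389.1, 386.6], 'p': 0.67}
rack {'extent': [327.4, 353.5, 388.1, 389.0], 'p': 0.68}
```

View pics/w1.png

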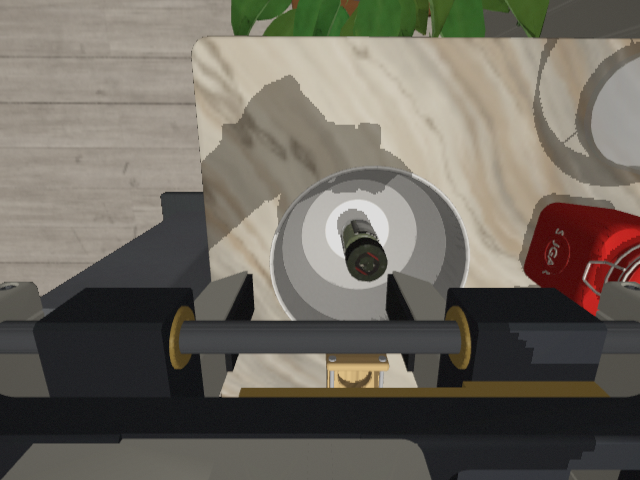

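The wrist view shows the jar's cap top at about (368,263) and the bowl rim spanning columns 271–469 with its top at row 168. I'll compute the jar and bowl centres from these.

```bash
cat >> h.py <<'E'
from scipy.optimize import least_squares
def circ(c,W,z,r,ext,x0):
    "centre of a level circle from its pixel extents [l,t,r,b] (None = unknown)"
    a=np.linspace(0,2*np.pi,181)
    def f(p):
        P=np.c_[p[0]+r*np.cos(a),p[1]+r*np.sin(a),0*a+z]@W[:3,:3].T+W[:3,3]
        u=c["fx"]*P[:,0]/P[:,2]+c["cx"]; v=c["fy"]*P[:,1]/P[:,2]+c["cy"]
        return [m-e for m,e in zip((u.min(),v.min(),u.max(),v.max()),ext) if e is not None]
    s=least_squares(f,x0); return s.x.round(4),np.round(s.fun,1)
E
python3 - <<'E'
from h import *
c,W=cal("wrist")
print("cap wrist",ray_z(c,W,(368,263),.117), "rim",circ(c,W,.131,.094,[271,168,469,None],[.45,.29]))
c,W=cal("top"); im=cv2.imread("pics/top0.png")
arm.camera("top")
for q,z,r in [("bowl",.131,.094),("sieve",.052,.066),("rack",0,0),("jar_rack_a",.119,.0205),("jar_in_bowl",.117,.0205),("jar_in_sieve",.109,.0205)]:
    for d in arm.recognise("top",q)[:3]:
        e=d["extent"]; print(q,np.round(e),round(d["p"],2), circ(c,W,z,r,e,[.45,0]) if r else "")
print("cap top",ray_z(c,W,(179.5,245.5),.117))
o=cv2.resize(im[215:290,120:320],None,fx=4,fy=4,interpolation=cv2.INTER_CUBIC);p=cv2.resize(im[215:290,250:450],None,fx=4,fy=4,interpolation=cv2.INTER_CUBIC)
cv2.imwrite("pics/tc.png",np.vstack([o,p]))
E
```

```text
cap wrist [0.44405437 0.2945149  0.117     ] rim (array([0.4439, 0.2938]), array([-1.6,  0.2,  1.6]))
bowl [135. 203. 222. 286.] 0.58 (array([0.4482, 0.2868]), array([-0.2, -1.5,  0.2,  1.4]))
sieve [398. 216. 460. 340.] 0.74 (array([ 0.379 , -0.2631]), array([  1.7,  33.4,  -1.7, -32.2]))
jar_rack_a [338. 235. 356. 260.] 0.91 (array([ 0.4395, -0.0746]), array([-0.5,  2.9,  0.5, -2.9]))
jar_rack_a [288. 234. 307. 260.] 0.61 (array([0.442 , 0.0311]), array([-0.2,  3.9,  0.2, -3.8]))
jar_in_bowl [172. 241. 202. 260.] 0.66 (array([0.4366, 0.2712]), array([ 5.9,  0.2, -5.9, -0.2]))
jar_in_bowl [247. 166. 275. 205.] 0.3 (array([0.5796, 0.1122]), array([  5. ,  10.6,  -5. , -10.4]))
jar_in_sieve [256. 229. 363. 269.] 0.75 (array([0.4385, 0.0066]), array([ 44.2,  11. , -44.1, -10.6]))
jar_in_sieve [409. 238. 438. 261.] 0.74 (array([ 0.4368, -0.2426]), array([ 4.9,  2.3, -4.9, -2.3]))
jar_in_sieve [174. 241. 200. 261.] 0.73 (array([0.4364, 0.2744]), array([ 3.8,  0.5, -3.8, -0.5]))
cap top [0.44715589 0.28834906 0.117     ]
```

View pics/tc.png

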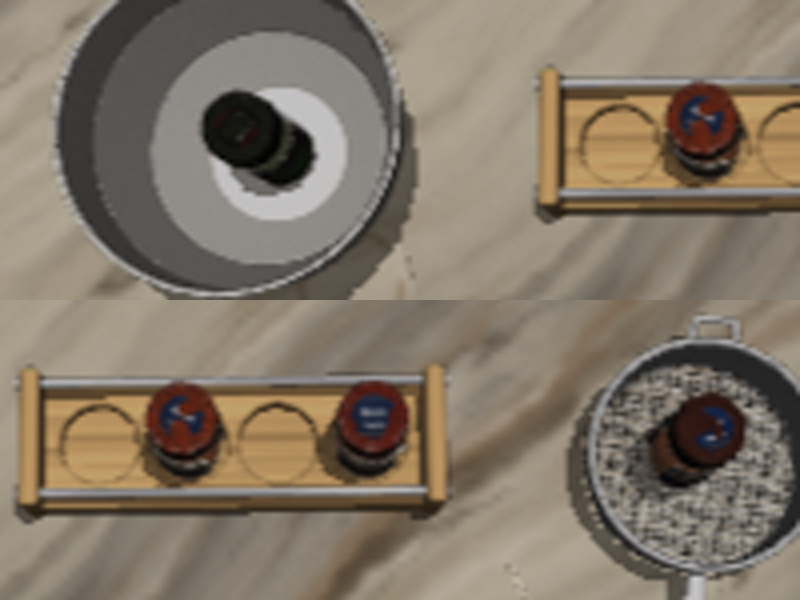

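The crop shows the empty wells at full-image (275,251) and (319.5,251), the rack caps at (296,244.5) and (343,243), and the sieve cap at (428,245.5). The bowl rim runs from column 134 to 220.5.

```bash
python3 - <<'E'
from h import *
c,W=cal("top")
for n,p,z in [("w3",(275,250.75),.028),("w1",(319.5,250.75),.028),("jb",(295.75,244.5),.119),("ja",(343,243.25),.119),("jsieve",(428,245.5),.109),("jbowl",(179.75,247),.117),("endL",(257.4,234),.062),("endR",(359,233),.062)]: print(n,ray_z(c,W,p,z).round(4))
print(circ(c,W,.131,.094,[133.75,None,220.5,289],[.45,.29]),circ(c,W,.052,.066,[397,224.5,None,282.5],[.45,-.25]))
shift([.444,.2935,.20],down(0))
E
```

```text
w3 [0.4476 0.0879 0.028 ]
w1 [ 0.4468 -0.0161  0.028 ]
jb [0.4472 0.0352 0.119 ]
ja [ 0.4493 -0.0671  0.119 ]
jsieve [ 0.4446 -0.2524  0.109 ]
jbowl [0.4438 0.2877 0.117 ]
endL [0.4814 0.1255 0.062 ]
endR [ 0.482  -0.1064  0.062 ]
(array([0.4456, 0.2898]), array([-0.3,  0.3, -0. ])) (array([ 0.4358, -0.2589]), array([ 0. ,  0.4, -0.3]))
lin [-0.87  0.76  1.76]
dr [-0.    0.    0.04]
```

```bash
python3 -m handwheel '{"linear":[[-0.44,0.38,0],[-0.44,0.38,0],[0,0,0.6],[0,0,0.6],[0,0,0.6],[0,0,0.6],[0,0,0],[0,0,0]],"dr":[[0,0,0.04],[0,0,0],[0,0,0],[0,0,0],[0,0,0],[0,0,0],[0,0,0],[0,0,0]],"gripper":[0.7,0.7,0.7,0.7,0.7,0.7,0.7,0.7]}'
python3 - <<'E'
from h import *
shift([.444,.291,.098],down(0))
im=arm.camera("wrist"); cv2.imwrite("pics/w2.png",im)
for y in (.288,.291,.294): print(proj("wrist",[.444,y+.0205,.117]),proj("wrist",[.444,y+.094,.131]))
E
```

```text
t: 5.3
tcp_pos: [0.4446, 0.293, 0.1629]
ee_rot: [0.0, 0.707, 0.707, 0.001]
wrist_force: [0.6, 0.2, 0.7]
gripper_width: 0.699
finger_force: 0.0
lin [-0.03 -0.01  1.08]
dr [ 0.01 -0.01 -0.  ]
[np.float64(318.7), np.float64(244.8)] [np.float64(318.4), np.float64(99.0)]
[np.float64(318.7), np.float64(239.5)] [np.float64(318.4), np.float64(91.8)]
[np.float64(318.7), np.float64(234.2)] [np.float64(318.4), np.float64(84.5)]
```

View pics/w2.png

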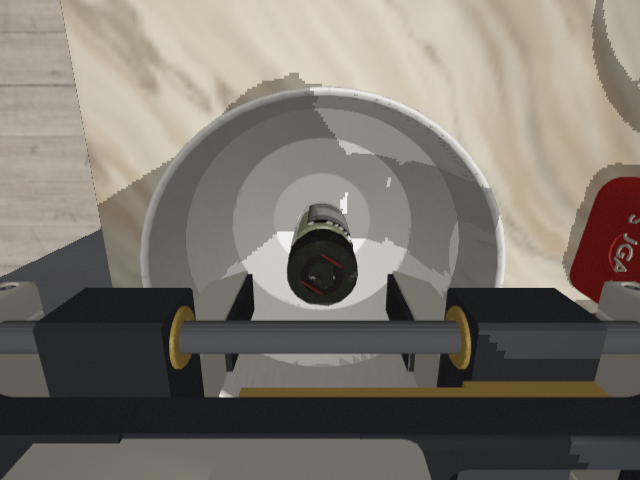

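The cap is centred between the fingers at about (322,270), and the rim's top is at row 87. That puts both jar and bowl at roughly (0.445, 0.293), so I'll descend and grip.

```bash
python3 -m handwheel '{"linear":[[0,0.02,0.4],[0,0,0.4],[0,0,0.27],[0,0,0],[0,0,0],[0,0,0],[0,0,0],[0,0,0]],"dr":[[0,0,0],[0,0,0],[0,0,0],[0,0,0],[0,0,0],[0,0,0],[0,0,0],[0,0,0]],"gripper":[0.7,0.7,0.7,0.7,0.3,0.3,0.3,0.3]}' 30
```

```text
t: 6.35
tcp_pos: [0.4456, 0.2928, 0.0982]
ee_rot: [0.0, 0.707, 0.707, 0.001]
wrist_force: [-0.0, -0.1, 3.1]
gripper_width: 0.437
finger_force: 30.0
```

```bash
python3 -m handwheel '{"linear":[[0,0,-0.3],[0,0,-0.6],[0,0,-0.8],[0,0,-0.8],[0,0,0],[-0.5,0,0],[-0.9,0.02,0],[0,0,0]],"dr":[[0,0,0],[0,0,0],[0,0,0],[0,0,0],[0,0,0],[0,0,0],[0,0,0],[0,0,0]],"gripper":[0.3,0.3,0.3,0.3,0.3,0.3,0.3,0.3]}'
python3 - <<'E'
from h import *
shift([.4475,.088,.248],down(0))
im=arm.camera("wrist"); cv2.imwrite("pics/w3.png",im)
c,W=cal("wrist")
for i in range(4): print(i,proj("wrist",[.4475,.010+.052*(i-1.5),.028]))
for q in("well1","rack"):
    print(arm.tip_of("wrist",q)[:4])
E
```

```text
t: 7.35
tcp_pos: [0.4459, 0.2033, 0.2469]
ee_rot: [0.0, 0.71, 0.705, -0.002]
wrist_force: [-0.1, 0.7, -0.9]
gripper_width: 0.439
finger_force: 30.0
lin [-1.92  0.04 -0.01]
dr [-0.01  0.02 -0.05]
0 [np.float64(322.6), np.float64(420.9)]
1 [np.float64(322.5), np.float64(385.8)]
2 [np.float64(322.4), np.float64(348.2)]
3 [np.float64(322.3), np.float64(307.7)]
[]
[]
```

View pics/w3.png

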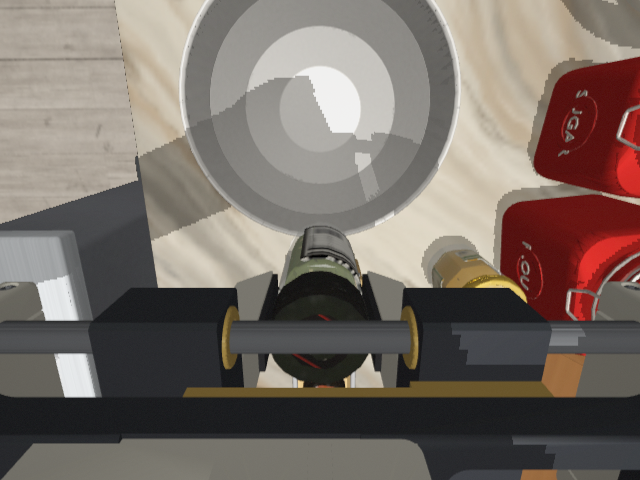

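The jar is held upright in the grip and hides the wells, so I'll cross-check the rack position from the rack end seen in the earlier wrist picture (columns 327–388, row about 353).

```bash
python3 - <<'E'
from h import *
c,W=cal("wrist"); p,r,o=pose()
T=np.eye(4);T[:3,:3]=r.as_matrix();T[:3,3]=p; C=W@T   # tool->cam
T1=np.eye(4);T1[:3,:3]=R.from_quat([.705,.709,0,-0.0]).as_matrix();T1[:3,3]=[.3992,.3436,.3061]
W1=C@np.linalg.inv(T1)
for px in [(327.4,354),(388.4,354),(358,354),(358,363)]: print("end",ray_z(c,W1,px,.062).round(4))
im=cv2.imread("pics/w1.png")[335:395,310:400]; print(ray_z(c,W1,(368,263),.117))
g=cv2.cvtColor(im,cv2.COLOR_BGR2GRAY); print(g[10:32,40].tolist()); print(g[22,8:88].tolist())
print("bowl now",circ(c,W,.131,.094,[181,None,459.5,237],[.45,.29]))
s=arm.camera("side"); cv2.imwrite("pics/s1.png",s); cs,Ws=cal("side")
s0=cv2.imread("pics/side0.png")[180:300,220:380]
cv2.imwrite("pics/s0c.png",cv2.resize(s0,None,fx=5,fy=5,interpolation=cv2.INTER_CUBIC))
E
```

```text
end [0.4094 0.1482 0.062 ]
end [0.4849 0.1486 0.062 ]
end [0.4473 0.1484 0.062 ]
end [0.4477 0.1353 0.062 ]
[0.44620977 0.2912471  0.117     ]
[71, 68, 69, 68, 67, 67, 68, 62, 64, 77, 81, 80, 84, 88, 88, 88, 86, 90, 122, 156, 171, 184]
[182, 180, 178, 176, 173, 171, 169, 147, 83, 75, 82, 83, 83, 84, 84, 82, 83, 83, 86, 84, 85, 84, 85, 86, 86, 83, 85, 85, 86, 83, 84, 85, 84, 85, 84, 84, 84, 85, 84, 84, 85, 85, 85, 84, 85, 84, 83, 84, 84, 84, 85, 84, 83, 84, 85, 84, 84, 83, 84, 82, 84, 83, 82, 83, 82, 83, 82, 83, 80, 176, 193, 194, 193, 193, 193, 194, 194, 194, 194, 194]
bowl now (array([0.4457, 0.2997]), array([-2.5,  2.5,  0.7]))
```

View pics/s0c.png

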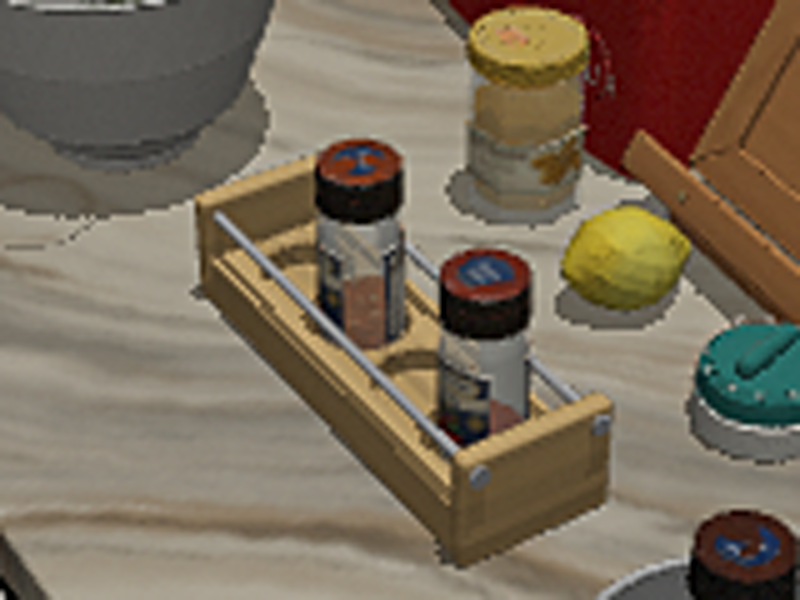

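The side crop shows rack cap tops at full-image (292,212) and (317,234). The near end-board corners are at (311,271) and (342.4,260), with the bottom corner at (312,293.4).

```bash
python3 - <<'E'
from h import *
c,W=cal("side")
for n,p,z in [("jb",(292,212),.119),("ja",(317,234),.119),("corner-y-x",(311.3,271.3),.062),("corner-y+x",(342.4,260),.062),("bottom",(312,293.4),0),("far -x",(259.4,220.4),.062),("jarsieve",(220+745/5,180+545/5),.109)]: print(n,ray_z(c,W,p,z).round(4))
s=cv2.imread("pics/s1.png")[130:280,220:380]
cv2.imwrite("pics/s1c.png",cv2.resize(s,None,fx=4,fy=4,interpolation=cv2.INTER_CUBIC))
E
```

```text
jb [0.4494 0.0357 0.119 ]
ja [ 0.4495 -0.0664  0.119 ]
corner-y-x [ 0.4093 -0.1061  0.062 ]
corner-y+x [ 0.4867 -0.1115  0.062 ]
bottom [ 0.4099 -0.1085  0.    ]
far -x [0.4075 0.1222 0.062 ]
jarsieve [ 0.4413 -0.2519  0.109 ]
```

```bash
python3 -m handwheel '{"linear":[[-0.7,0.02,0],[-0.7,0.02,0],[-0.52,0,0],[0,0,0.5],[0,0,0.6],[0,0,0.5],[0,0,0.3],[0,0,0]],"dr":[[0,0,0],[0,0,0],[0,0,0],[0,0,0],[0,0,0],[0,0,0],[0,0,0],[0,0,0]],"gripper":[0.3,0.3,0.3,0.3,0.3,0.3,0.3,0.3]}'
python3 - <<'E'
from h import *
shift([.448,.088,.134],down(0))
s=arm.camera("side"); p,r,o=pose(); cv2.imwrite("pics/s2c.png",cv2.resize(s[160:280,230:350],None,fx=5,fy=5,interpolation=cv2.INTER_CUBIC))
zb=p[2]-.086
for n,q in [("bot -y",[p[0],p[1]-.0205,zb]),("bot -x",[p[0]-.0205,p[1],zb]),("bot +x",[p[0]+.0205,p[1],zb]),("bot c",[*p[:2],zb])]:
    u=proj("side",q); print(n,[(u[0]-230)*5,(u[1]-160)*5])
for n,q in [("w3 rim",[.448,.088,.028])]:
    u=proj("side",q); print(n,[(u[0]-230)*5,(u[1]-160)*5])
E
```

```text
t: 8.55
tcp_pos: [0.4474, 0.0941, 0.1321]
ee_rot: [-0.001, 0.707, 0.708, -0.002]
wrist_force: [0.2, 0.5, -1.4]
gripper_width: 0.44
finger_force: 30.0
lin [-0.1   0.01 -0.03]
dr [-0.03  0.01  0.01]
bot -y [np.float64(270.5000000000001), np.float64(349.00000000000006)]
bot -x [np.float64(213.0000000000001), np.float64(341.50000000000006)]
bot +x [np.float64(285.0), np.float64(315.99999999999994)]
bot c [np.float64(249.4999999999999), np.float64(328.49999999999994)]
w3 rim [np.float64(256.50000000000006), np.float64(366.50000000000006)]
```

View pics/s2c.png

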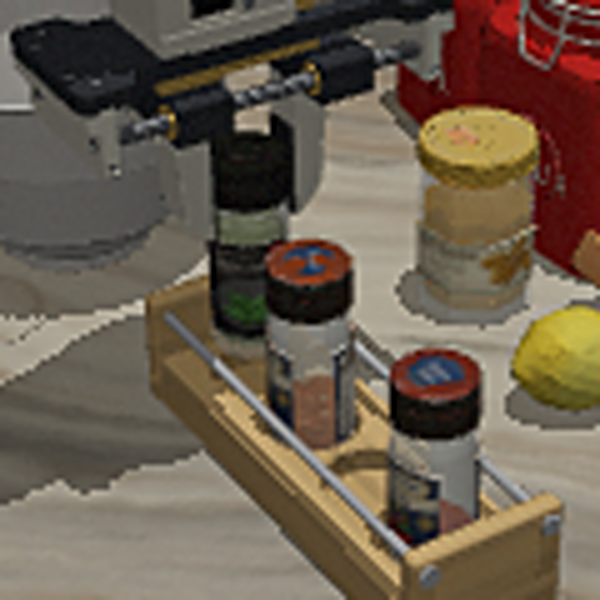

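The held jar lines up with the projected TCP axis (columns 211–290, centre about 251), roughly 1.5 mm towards -y. I'll correct for that and lower it.

```bash
python3 -m handwheel '{"linear":[[-0.09,0.01,0],[0,0,0],[0,0,0.15],[0,0,0.15],[0,0,0.13],[0,0,0]],"dr":[[0,0,0],[0,0,0],[0,0,0],[0,0,0],[0,0,0],[0,0,0]],"gripper":[0.3,0.3,0.3,0.3,0.3,0.3]}'
```

```text
t: 9.35
tcp_pos: [0.4503, 0.0907, 0.1093]
ee_rot: [-0.0, 0.707, 0.708, 0.002]
wrist_force: [-4.9, 5.7, 20.3]
gripper_width: 0.438
finger_force: 30.0
```

```bash
python3 - <<'E'
from h import *
for i in range(3):
    p,r,o=pose(); print(p.round(4),np.round(o["wrist_force"],1),np.round(o["moment"],2),np.round(r.as_rotvec(),3)); 
    arm.camera("side")
s=arm.camera("side"); cv2.imwrite("pics/s3.png",s)
for n in ("side",):
    print([(d["extent"],d["p"]) for d in arm.recognise(n,"jar_in_bowl")])
E
python3 -m handwheel '{"linear":[[0,0,-0.1],[0,0,0]],"dr":[[0,0,0],[0,0,0]],"gripper":[0.3,0.3]}'
python3 - <<'E'
from h import *
p,r,o=pose(); print(p.round(4),np.round(o["wrist_force"],1),np.round(o["moment"],2))
E
```

```text
[0.4503 0.0907 0.1093] [-4.9  5.7 20.3] [1.01 1.34 0.01] [-2.219 -2.222 -0.006]
[0.4503 0.0906 0.1093] [-3.6  5.3 20. ] [ 1.01  1.32 -0.  ] [-2.219 -2.222 -0.006]
[0.4503 0.0907 0.1094] [-4.5  5.  20.3] [1.03 1.3  0.04] [-2.219 -2.222 -0.006]
[([283.7, 205.8, 303.0, 252.1], 0.7), ([273.0, 194.0, 291.6, 240.7], 0.57), ([329.6, 224.7, 356.4, 244.4], 0.21)]
t: 9.85
tcp_pos: [0.4492, 0.0876, 0.1136]
ee_rot: [0.0, 0.707, 0.707, -0.0]
wrist_force: [1.0, 0.4, -1.6]
gripper_width: 0.437
finger_force: 30.0
[0.4492 0.0876 0.1136] [ 1.   0.4 -1.6] [-0.09  0.04  0.  ]
```

```bash
python3 -m handwheel '{"linear":[[0.035,-0.03,0],[0,0,0],[0,0,0.07],[0,0,0.07],[0,0,0]],"dr":[[0,0,0],[0,0,0],[0,0,0],[0,0,0],[0,0,0]],"gripper":[0.3,0.3,0.3,0.3,0.3]}'
python3 - <<'E'
from h import *
p,r,o=pose(); print(p.round(4),np.round(o["wrist_force"],1),np.round(o["moment"],2))
E
```

```text
t: 10.48
tcp_pos: [0.4489, 0.0928, 0.1074]
ee_rot: [-0.0, 0.707, 0.707, 0.002]
wrist_force: [-4.7, 5.2, 22.1]
gripper_width: 0.435
finger_force: 30.0
[0.4489 0.0928 0.1074] [-4.7  5.2 22.1] [ 0.96  1.38 -0.07]
```

```bash
python3 - <<'E'
from h import *
s=arm.camera("side"); t=arm.camera("top"); cv2.imwrite("pics/s4.png",s); cv2.imwrite("pics/t4.png",t)
f=lambda a,k:cv2.resize(a,None,fx=k,fy=k,interpolation=cv2.INTER_CUBIC)
A=f(s[170:290,240:340],5); B=np.zeros((600,300,3),np.uint8); b=f(t[220:280,250:325],4); B[:240]=b
cv2.imwrite("pics/m4.png",np.hstack([A,B]))
E
```

```text
(no output)
```

View pics/m4.png

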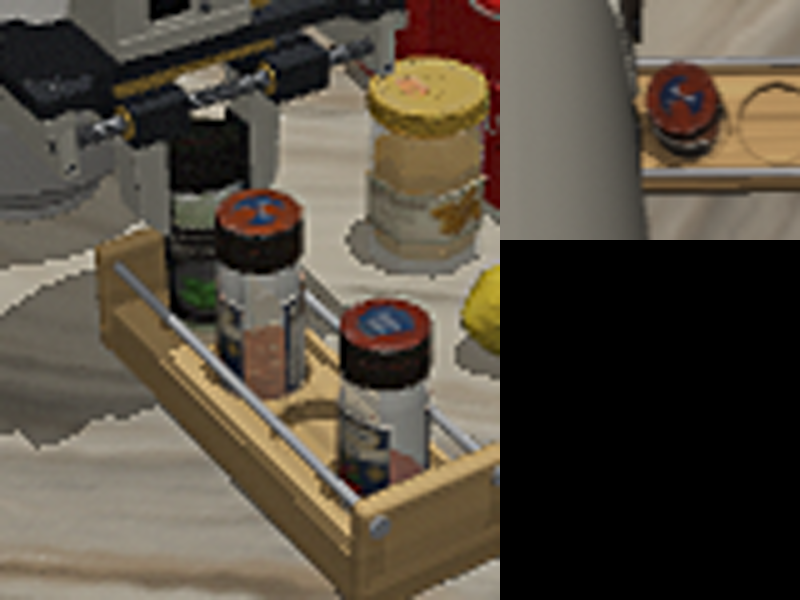

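Jar columns are about 167–248 in this crop. The well's left tip, carried over from the earlier crop, is near 158. I'll fit the wells more exactly.

```bash
python3 - <<'E'
from h import *
c,W=cal("side"); a=np.linspace(0,6.283,181)
def ex(x,y,z,r):
    P=np.c_[x+r*np.cos(a),y+r*np.sin(a),0*a+z]@W[:3,:3].T+W[:3,3]
    u=c["fx"]*P[:,0]/P[:,2]+c["cx"]; v=c["fy"]*P[:,1]/P[:,2]+c["cy"]; return np.round([u.min(),v.min(),u.max(),v.max()],1)
for y in (.088,-.016): 
    e=ex(.448,y,.028,.023); print("model in s0c",(e-[220,180,220,180])*5)
p,r,o=pose(); print(p)
for y in (p[1],p[1]-.003): print("jar bottom in m4",(ex(p[0],y,p[2]-.0865,.0205)-[240,170,240,170])*5, "capbottom",(ex(p[0],y,p[2]-.0865+.084,.0205)-[240,170,240,170])*5)
# sub-pixel column profiles
s=cv2.cvtColor(cv2.imread("pics/s4.png"),cv2.COLOR_BGR2GRAY)
for v in (205,215,222,228,232): print(v,s[v,268:296].tolist())
print([s[k,281] for k in range(222,242)],[s[k,278] for k in range(222,242)])
s=cv2.cvtColor(cv2.imread("pics/side0.png"),cv2.COLOR_BGR2GRAY)
print("well3 arc");
for v in range(226,236): print(v,s[v,266:286].tolist())
print("well1 arc")
for v in range(247,260): print(v,s[v,290:312].tolist())
E
```

```text
model in s0c [260. 240. 353. 294.]
model in s0c [370.  346.  469.  407.5]
[0.44884419 0.09272586 0.10738222]
jar bottom in m4 [162.5 299.  245.  347.5] capbottom [154.5 157.5 240.5 203.5]
jar bottom in m4 [165.5 302.  248.  350.5] capbottom [157.5 160.5 243.5 206.5]
205 [98, 95, 96, 98, 101, 81, 4, 14, 15, 15, 15, 11, 17, 16, 14, 12, 14, 14, 13, 8, 5, 18, 83, 101, 95, 92, 93, 157]
215 [155, 137, 96, 95, 97, 102, 26, 31, 79, 73, 96, 77, 91, 72, 79, 7, 37, 86, 113, 80, 70, 70, 69, 71, 77, 77, 75, 77]
222 [79, 76, 78, 79, 84, 26, 6, 15, 24, 32, 37, 33, 31, 42, 42, 57, 32, 4, 11, 15, 15, 18, 16, 16, 20, 20, 21, 14]
228 [100, 106, 75, 87, 87, 85, 2, 37, 52, 50, 47, 38, 49, 51, 45, 50, 107, 106, 112, 109, 97, 121, 119, 120, 134, 134, 130, 112]
232 [104, 102, 100, 78, 99, 108, 45, 2, 3, 7, 22, 33, 39, 40, 35, 48, 73, 83, 45, 37, 76, 115, 115, 117, 118, 116, 117, 117]
[np.uint8(42), np.uint8(50), np.uint8(44), np.uint8(48), np.uint8(52), np.uint8(68), np.uint8(51), np.uint8(49), np.uint8(52), np.uint8(36), np.uint8(40), np.uint8(8), np.uint8(25), np.uint8(92), np.uint8(98), np.uint8(113), np
[... 2008 characters left out ...]
64, 60, 70, 75, 72, 71, 67, 73, 57, 49, 30, 66, 107]
254 [153, 153, 152, 84, 139, 170, 111, 65, 72, 94, 105, 128, 153, 161, 166, 163, 165, 110, 62, 66, 51, 63]
255 [158, 152, 154, 147, 79, 144, 171, 138, 116, 164, 150, 137, 137, 141, 152, 158, 158, 100, 66, 72, 81, 63]
256 [165, 157, 153, 155, 80, 63, 141, 166, 154, 156, 154, 144, 133, 136, 137, 151, 160, 95, 67, 83, 76, 76]
257 [170, 165, 158, 153, 92, 107, 87, 137, 163, 150, 153, 153, 144, 132, 136, 140, 153, 97, 62, 78, 84, 82]
258 [94, 171, 165, 158, 154, 142, 155, 85, 137, 162, 149, 151, 152, 144, 132, 137, 143, 89, 54, 76, 80, 79]
259 [90, 94, 167, 164, 156, 143, 156, 153, 83, 135, 162, 150, 152, 153, 144, 135, 142, 79, 44, 78, 66, 88]
```

```bash
python3 -m handwheel '{"linear":[[0,0,-0.1],[0,0,-0.03],[0.06,-0.01,0],[0,0,0],[0,0,0]],"dr":[[0,0,0],[0,0,0],[0,0,0],[0,0,0],[0,0,0]],"gripper":[0.3,0.3,0.3,0.3,0.3]}'
python3 -m handwheel '{"linear":[[0,0,0.08],[0,0,0.08],[0,0,0],[0,0,0]],"dr":[[0,0,0],[0,0,0],[0,0,0],[0,0,0]],"gripper":[0.3,0.3,0.3,0.3]}'
python3 - <<'E'
from h import *
p,r,o=pose(); print(p.round(4),np.round(o["wrist_force"],1),np.round(o["moment"],2))
E
```

```text
t: 11.2
tcp_pos: [0.4466, 0.0935, 0.1128]
ee_rot: [-0.0, 0.707, 0.707, -0.0]
wrist_force: [-0.4, -0.3, -0.5]
gripper_width: 0.438
finger_force: 29.9
t: 11.7
tcp_pos: [0.4485, 0.0963, 0.1052]
ee_rot: [-0.0, 0.707, 0.707, 0.002]
wrist_force: [-3.1, 6.0, 15.8]
gripper_width: 0.442
finger_force: 30.0
[0.4485 0.0963 0.1052] [-3.1  6.  15.8] [ 1.1   0.87 -0.16]
```

```bash
f(){ grep -E "tcp_pos|wrist_force"; }
python3 -m handwheel '{"linear":[[0.03,0.02,-0.02],[0,0,0]],"dr":[[0,0,0],[0,0,0]],"gripper":[0.3,0.3]}'|f
python3 -m handwheel '{"linear":[[0.03,0,0],[0,0,0]],"dr":[[0,0,0],[0,0,0]],"gripper":[0.3,0.3]}'|f
python3 -m handwheel '{"linear":[[0,0.03,0],[0,0,0]],"dr":[[0,0,0],[0,0,0]],"gripper":[0.3,0.3]}'|f
python3 - <<'E'
from h import *
p,r,o=pose(); print(p.round(4),np.round(o["wrist_force"],1),np.round(o["moment"],2))
s=arm.camera("side"); cv2.imwrite("pics/s5.png",s); g=cv2.cvtColor(s,cv2.COLOR_BGR2GRAY)
for v in (198,202,205,208): print(v,g[v,268:296].tolist())
E
```

```text
tcp_pos: [0.4488, 0.0966, 0.1054]
wrist_force: [-1.2, 3.6, 8.3]
tcp_pos: [0.4488, 0.0976, 0.1052]
wrist_force: [-0.2, 1.6, 5.8]
tcp_pos: [0.4494, 0.0977, 0.1049]
wrist_force: [-3.9, 2.2, 8.0]
[0.4494 0.0977 0.1049] [-3.9  2.2  8. ] [ 0.18  0.98 -0.07]
198 [12, 16, 65, 90, 66, 14, 21, 24, 14, 13, 26, 20, 19, 20, 20, 20, 12, 12, 17, 7, 20, 82, 101, 98, 97, 92, 95, 167]
202 [96, 96, 97, 100, 82, 1, 14, 20, 27, 15, 12, 17, 15, 14, 16, 20, 13, 15, 13, 19, 20, 82, 100, 97, 95, 94, 114, 165]
205 [96, 96, 97, 100, 107, 3, 9, 10, 15, 17, 15, 19, 13, 11, 8, 6, 11, 9, 50, 6, 19, 80, 103, 97, 94, 93, 135, 169]
208 [96, 96, 96, 98, 100, 95, 176, 150, 135, 157, 161, 157, 131, 137, 139, 137, 117, 102, 88, 76, 62, 78, 73, 65, 56, 49, 42, 83]
```

```bash
f(){ grep -E "tcp_pos|wrist_force"; }
python3 -m handwheel '{"linear":[[0.03,-0.05,0],[0,0,0]],"dr":[[0,0,0],[0,0,0]],"gripper":[0.3,0.3]}'|f
python3 -m handwheel '{"linear":[[0,0,0.03],[0,0,0]],"dr":[[0,0,0],[0,0,0]],"gripper":[0.3,0.3]}'|f
python3 -m handwheel '{"linear":[[0,0,0.03],[0,0,0]],"dr":[[0,0,0],[0,0,0]],"gripper":[0.3,0.3]}'|f
python3 - <<'E'
from h import *
p,r,o=pose(); print(p.round(4),np.round(o["wrist_force"],1),np.round(o["moment"],2))
E
```

```text
tcp_pos: [0.4471, 0.0992, 0.1046]
wrist_force: [1.4, 0.9, -0.8]
tcp_pos: [0.4472, 0.099, 0.1027]
wrist_force: [1.6, 1.1, -1.1]
tcp_pos: [0.4471, 0.099, 0.101]
wrist_force: [2.3, 0.8, -1.7]
[0.4471 0.099  0.101 ] [ 2.3  0.8 -1.7] [ 0.17 -0.65  0.08]
```

```bash
f(){ grep -E "tcp_pos|wrist_force"; }
python3 -m handwheel '{"linear":[[0,0,0.03],[0,0,0]],"dr":[[0,0,0],[0,0,0]],"gripper":[0.3,0.3]}'|f
python3 -m handwheel '{"linear":[[0,0,0.03],[0,0,0]],"dr":[[0,0,0],[0,0,0]],"gripper":[0.3,0.3]}'|f
python3 -m handwheel '{"linear":[[0,0,0.03],[0,0,0]],"dr":[[0,0,0],[0,0,0]],"gripper":[0.3,0.3]}'|f
python3 -m handwheel '{"linear":[[0,0,0.03],[0,0,0]],"dr":[[0,0,0],[0,0,0]],"gripper":[0.3,0.3]}'|f
```

```text
tcp_pos: [0.447, 0.099, 0.0993]
wrist_force: [2.3, 1.6, -1.3]
tcp_pos: [0.447, 0.099, 0.0975]
wrist_force: [3.0, 0.9, -1.4]
tcp_pos: [0.4471, 0.0988, 0.0966]
wrist_force: [-0.4, -0.0, 9.9]
tcp_pos: [0.4471, 0.0987, 0.0962]
wrist_force: [-4.6, -1.2, 28.6]
```

```bash
python3 -m handwheel '{"linear":[[0,0,-0.05],[0,0,0],[0,0,0],[0,0,0],[0,0,-0.5],[0,0,-0.8],[0,0,-0.8],[0,0,0]],"dr":[[0,0,0],[0,0,0],[0,0,0],[0,0,0],[0,0,0],[0,0,0],[0,0,0],[0,0,0]],"gripper":[0.3,0.75,0.75,0.75,0.75,0.75,0.75,0.75]}'
python3 - <<'E'
from h import *
s=arm.camera("side"); cv2.imwrite("pics/s6.png",s)
print([(np.round(d["extent"]).tolist(),round(d["p"],2)) for d in arm.recognise("side","jar_rack_a")+arm.recognise("side","jar_in_bowl")])
w=arm.camera("wrist"); cv2.imwrite("pics/w6.png",w)
print([(np.round(d["extent"]).tolist(),round(d["p"],2)) for d in arm.recognise("wrist","jar_rack_a")+arm.recognise("wrist","jar_in_bowl")])
g=cv2.cvtColor(s,cv2.COLOR_BGR2GRAY)
for v in (209,212,215): print(v,g[v,266:312].tolist())
cv2.imwrite("pics/m6.png",np.hstack([cv2.resize(s[170:290,240:340],None,fx=4,fy=4,interpolation=cv2.INTER_CUBIC),cv2.resize(w,None,fx=.6,fy=.6)[:288] if 0 else cv2.resize(w,(400,300))[0:300].repeat(1,0) if 0 else cv2.copyMakeBorder(cv2.resize(w,(400,300)),0,180,0,0,cv2.BORDER_CONSTANT)]))
E
```

```text
t: 15.25
tcp_pos: [0.4492, 0.0996, 0.2263]
ee_rot: [0.002, 0.707, 0.707, 0.003]
wrist_force: [-0.2, -0.8, -1.1]
gripper_width: 0.752
finger_force: 0.0
[([284.0, 206.0, 298.0, 250.0], 0.72), ([306.0, 229.0, 327.0, 266.0], 0.64), ([272.0, 198.0, 288.0, 242.0], 0.88)]
[([296.0, 272.0, 349.0, 322.0], 0.63)]
209 [106, 106, 106, 105, 106, 110, 2, 5, 10, 20, 21, 12, 19, 18, 14, 19, 16, 9, 15, 58, 83, 78, 77, 60, 54, 46, 43, 48, 53, 57, 54, 59, 127, 176, 167, 163, 161, 160, 160, 160, 160, 159, 158, 158, 159, 160]
212 [106, 102, 101, 106, 185, 183, 175, 81, 5, 8, 9, 11, 14, 15, 19, 12, 13, 59, 65, 65, 68, 66, 68, 69, 70, 67, 107, 80, 67, 65, 67, 66, 62, 65, 128, 174, 166, 163, 163, 163, 164, 163, 163, 164, 166, 167]
215 [191, 187, 150, 127, 84, 90, 97, 109, 113, 87, 91, 99, 102, 97, 101, 101, 105, 0, 35, 86, 113, 79, 71, 72, 73, 69, 77, 79, 75, 78, 78, 78, 48, 11, 75, 184, 170, 167, 167, 167, 167, 167, 170, 173, 90, 99]
```

View pics/m6.png

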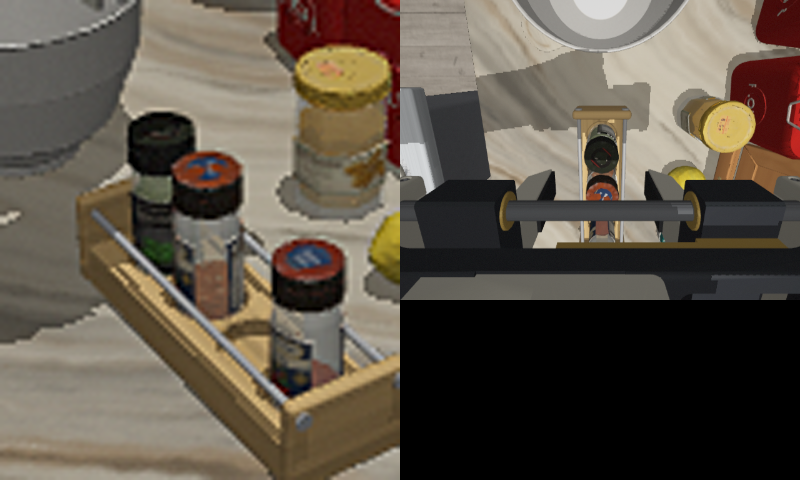

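The first jar stands in well3, upright and in line with the row. I've used all 10 pictures, so from here I'll work from numbers. I'll calibrate the frames against each other using the placed jar.

```bash
python3 - <<'E'
from h import *
w=cv2.imread("pics/w6.png"); c,W=cal("wrist"); cs,Ws=cal("side"); p,r,o=pose(); print(p)
g=cv2.cvtColor(w,cv2.COLOR_BGR2GRAY)
print("col profile @323", g[200:285:2,323].tolist()); print("row 250",g[250,285:365:2].tolist())
print("wrist jar3 cap",ray_z(c,W,(323,246),.119).round(4), "jarb cap approx",ray_z(c,W,((602-400)/.625,193/.625),.119).round(4))
print("rack end top outer edge", ray_z(c,W,((602-400)/.625,107/.625),.062).round(4),"inner",ray_z(c,W,((602-400)/.625,119/.625),.062).round(4))
print("side jar3 cap",ray_z(cs,Ws,(240+162/4,170+125/4),.119).round(4),"b",ray_z(cs,Ws,(240+207/4,170+167/4),.119).round(4),"a",ray_z(cs,Ws,(240+308/4,170+256/4),.119).round(4))
E
```

```text
[0.44571581 0.09862302 0.22140318]
col profile @323 [86, 95, 89, 90, 72, 52, 26, 84, 125, 16, 18, 15, 17, 30, 38, 31, 29, 27, 29, 22, 23, 22, 27, 28, 29, 29, 29, 26, 36, 49, 46, 64, 40, 33, 37, 45, 44, 46, 45, 86, 20, 21, 18]
row 250 [154, 201, 174, 193, 198, 33, 26, 27, 28, 26, 24, 17, 21, 29, 28, 30, 28, 29, 28, 29, 29, 27, 31, 26, 21, 20, 32, 28, 29, 27, 29, 27, 30, 132, 117, 119, 179, 184, 162, 184]
wrist jar3 cap [0.4472 0.0936 0.119 ] jarb cap approx [0.4475 0.0439 0.119 ]
rack end top outer edge [0.4477 0.1388 0.062 ] inner [0.4477 0.1229 0.062 ]
side jar3 cap [0.4508 0.0902 0.119 ] b [0.4495 0.0369 0.119 ] a [ 0.4495 -0.0664  0.119 ]
```

```bash
python3 -m handwheel '{"linear":[[-0.9,0,0],[-0.9,0,0],[-0.9,0,0],[-0.9,0,0],[-0.9,0,0],[-0.9,0,0],[-0.45,0,0],[0,0,0]],"dr":[[0,0,0],[0,0,0],[0,0,0],[0,0,0],[0,0,0],[0,0,0],[0,0,0],[0,0,0]],"gripper":[0.75,0.75,0.75,0.75,0.75,0.75,0.75,0.75]}'
python3 -m handwheel '{"linear":[[0,0,0],[0,0,0]],"dr":[[0,0,0],[0,0,0]],"gripper":[0.75,0.75]}'
python3 - <<'E'
from h import *
c,W=cal("wrist"); p,r,o=pose(); print(p); shift([.443,-.252,.19],down(0))
w=arm.camera("wrist"); cv2.imwrite("pics/w7.png",w)
for q in ("jar_in_sieve","sieve","sieve_grip"):
    print(q,[(np.round(d["extent"]).tolist(),round(d["p"],2)) for d in arm.recognise("wrist",q)[:2]],[(np.round(d["pixel"]).tolist(),round(d["p"],2)) for d in arm.tip_of("wrist",q)[:2]])
g=cv2.cvtColor(w,cv2.COLOR_BGR2GRAY)
e=proj("wrist",[.443,-.252,.109]); print("pred cap",e)
t=arm.camera("top");cv2.imwrite("pics/t7.png",t)
hsv=cv2.cvtColor(w,cv2.COLOR_BGR2HSV)
m=((hsv[...,2]<90)&(w[...,2].astype(int)>w[...,1].astype(int)+15)).astype(np.uint8)  # dark reddish cap
n,l,st,ce=cv2.connectedComponentsWithStats(m)
for i in np.argsort(-st[1:,4])[:4]+1: print(st[i],ce[i].round())
E
```

```text
t: 16.55
tcp_pos: [0.4453, -0.2544, 0.2218]
ee_rot: [-0.001, 0.709, 0.705, -0.001]
wrist_force: [0.7, 1.0, -0.6]
gripper_width: 0.752
finger_force: 0.0
t: 16.8
tcp_pos: [0.4468, -0.2503, 0.2225]
ee_rot: [-0.001, 0.706, 0.708, 0.0]
wrist_force: [-0.3, 0.7, 0.1]
gripper_width: 0.753
finger_force: 0.0
[ 0.44681147 -0.25031073  0.22245574]
lin [-0.03 -0.06  0.54]
dr [-0.01 -0.01  0.01]
jar_in_sieve [([286.0, 186.0, 344.0, 259.0], 0.84)] [([315.0, 205.0], 0.85)]
sieve [([78.0, 150.0, 402.0, 294.0], 0.76)] []
sieve_grip [([80.0, 145.0, 399.0, 295.0], 0.9)] [([199.0, 209.0], 0.89)]
pred cap [np.float64(315.2), np.float64(234.8)]
[ 288  208   53   51 1529] [314. 232.]
[ 505  382  114   15 1153] [566. 389.]
[ 91 191 119  29 577] [165. 202.]
[279  39  88  12 544] [318.  45.]
```

The wrist blob puts the jar cap at (314.5,234), which agrees with the top camera: about (0.443, -0.252). I'll descend and grip it.

```bash
python3 -m handwheel '{"linear":[[-0.03,-0.06,0],[0,0,0.6],[0,0,0.6],[0,0,0.5],[0,0,0],[0,0,0]],"dr":[[0,0,0],[0,0,0],[0,0,0],[0,0,0],[0,0,0],[0,0,0]],"gripper":[0.75,0.75,0.75,0.75,0.75,0.75]}'
python3 - <<'E'
from h import *
c,W=cal("wrist"); shift([.4433,-.252,.082],down(0))
w=arm.camera("wrist"); cv2.imwrite("pics/w8.png",w)
print("pred",proj("wrist",[.4433,-.252,.109]),proj("wrist",[.4433,-.247,.109]))
hsv=cv2.cvtColor(w,cv2.COLOR_BGR2HSV)
m=((hsv[...,2]<90)&(w[...,2].astype(int)>w[...,1].astype(int)+15)).astype(np.uint8)
n,l,st,ce=cv2.connectedComponentsWithStats(m)
for i in np.argsort(-st[1:,4])[:4]+1: print(st[i],ce[i].round())
E
```

```text
t: 17.95
tcp_pos: [0.4435, -0.2545, 0.1218]
ee_rot: [0.001, 0.707, 0.707, 0.0]
wrist_force: [-0.0, 0.6, 0.5]
gripper_width: 0.752
finger_force: 0.0
lin [ 0.04 -0.    0.66]
dr [ 0.01  0.   -0.01]
pred [np.float64(319.6), np.float64(293.9)] [np.float64(319.6), np.float64(284.0)]
[ 275  250   85   70 3627] [318. 284.]
[   0  214  168   41 1294] [ 99. 228.]
[587   0  44 152 972] [608.  68.]
[165 307  20  60 285] [172. 335.]
```

```bash
python3 -m handwheel '{"linear":[[0.05,-0.01,0],[0,0,0.3],[0,0,0.36],[0,0,0],[0,0,0],[0,0,0],[0,0,0]],"dr":[[0,0,0],[0,0,0],[0,0,0],[0,0,0],[0,0,0],[0,0,0],[0,0,0]],"gripper":[0.75,0.75,0.75,0.75,0.3,0.3,0.3]}' 40
python3 -m handwheel '{"linear":[[0,0,0],[0,0,-0.2],[0,0,-0.6],[0,0,-0.9],[0,0,-0.6],[0,0,0]],"dr":[[0,0,0],[0,0,0],[0,0,0],[0,0,0],[0,0,0],[0,0,0]],"gripper":[0.3,0.3,0.3,0.3,0.3,0.3]}'
```

```text
t: 18.88
tcp_pos: [0.443, -0.251, 0.082]
ee_rot: [0.001, 0.707, 0.707, 0.0]
wrist_force: [0.5, 0.1, -0.1]
gripper_width: 0.476
finger_force: 0.0
t: 19.62
tcp_pos: [0.4442, -0.2519, 0.2228]
ee_rot: [0.003, 0.707, 0.707, 0.001]
wrist_force: [-0.0, 0.1, -2.1]
gripper_width: 0.441
finger_force: 40.0
```

```bash
python3 -m handwheel '{"linear":[[0.7,0.01,0],[0.9,0.02,0],[0.9,0.02,0],[0.9,0.02,0],[0.56,0,0],[0,0,0],[0,0,0],[0,0,0]],"dr":[[0,0,0],[0,0,0],[0,0,0],[0,0,0],[0,0,0],[0,0,0],[0,0,0],[0,0,0]],"gripper":[0.3,0.3,0.3,0.3,0.3,0.3,0.3,0.3]}'
python3 - <<'E'
from h import *
shift([.4473,-.0145,.222],down(0))
p,r,o=pose(); s=arm.camera("side"); cv2.imwrite("pics/s8.png",s)
print([(np.round(d["extent"],1).tolist(),round(d["p"],2)) for d in arm.recognise("side","jar_in_sieve")])
zb=p[2]-.078
for h in (0,.02,.04,.06): print(h,"axis",proj("side",[p[0],p[1],zb+h]),"+-x",proj("side",[p[0]-.0205*.8,p[1]-.0205*.6*0,zb+h]))
g=cv2.cvtColor(s,cv2.COLOR_BGR2GRAY)
u,v=proj("side",[p[0],p[1],zb]); u=int(u)
for h in (.005,.02,.035,.05):
    vv=int(proj("side",[p[0],p[1]-.0205,zb+h])[1]); print(vv,u-20,s[vv,u-20:u+20].max(1).tolist())
print("col down",int(v)-10,g[int(v)-10:int(v)+25,u].tolist())
E
```

```text
t: 20.62
tcp_pos: [0.4464, -0.0147, 0.219]
ee_rot: [-0.0, 0.708, 0.706, -0.0]
wrist_force: [0.5, -0.1, -2.1]
gripper_width: 0.439
finger_force: 40.0
lin [ 0.    0.01 -0.05]
dr [-0.01  0.   -0.02]
[([294.1, 166.0, 312.4, 219.3], 0.85)]
0 axis [np.float64(302.7), np.float64(214.5)] +-x [np.float64(296.2), np.float64(216.8)]
0.02 axis [np.float64(302.6), np.float64(206.7)] +-x [np.float64(296.1), np.float64(209.0)]
0.04 axis [np.float64(302.5), np.float64(198.8)] +-x [np.float64(295.9), np.float64(201.0)]
0.06 axis [np.float64(302.5), np.float64(190.6)] +-x [np.float64(295.8), np.float64(192.7)]
217 282 [114, 33, 12, 22, 17, 22, 32, 55, 34, 18, 60, 45, 22, 43, 71, 69, 63, 62, 97, 172, 166, 163, 162, 161, 158, 154, 152, 101, 110, 110, 108, 106, 111, 95, 105, 99, 89, 97, 111, 112]
211 282 [20, 73, 75, 64, 60, 56, 55, 59, 43, 43, 72, 45, 51, 38, 38, 42, 40, 41, 45, 36, 37, 38, 43, 46, 79, 110, 107, 92, 88, 159, 174, 129, 94, 102, 97, 112, 99, 98, 96, 91]
205 282 [22, 23, 24, 22, 14, 12, 21, 110, 183, 178, 189, 2, 68, 66, 80, 70, 56, 28, 39, 42, 75, 93, 74, 34, 65, 110, 105, 97, 87, 92, 140, 127, 100, 109, 100, 103, 103, 106, 115, 123]
199 282 [26, 25, 20, 16, 68, 148, 173, 164, 156, 159, 169, 25, 72, 78, 71, 82, 90, 109, 112, 109, 104, 75, 97, 103, 111, 127, 118, 104, 87, 91, 103, 167, 138, 118, 120, 116, 120, 123, 127, 130]
col down 204 [58, 63, 24, 22, 17, 25, 22, 24, 32, 24, 41, 86, 71, 163, 152, 161, 172, 169, 166, 166, 171, 174, 165, 157, 169, 131, 90, 72, 148, 180, 176, 175, 175, 100, 97]
```

```bash
python3 -m handwheel '{"linear":[[-0.01,0.02,0.3],[0,0,0.6],[0,0,0.6],[0,0,0.3],[0,0,0],[0,0,0],[0,0,0]],"dr":[[0,0,0],[0,0,0],[0,0,0],[0,0,0],[0,0,0],[0,0,0],[0,0,0]],"gripper":[0.3,0.3,0.3,0.3,0.3,0.3,0.3]}'
python3 - <<'E'
from h import *
shift([.4478,-.0155,.108],down(0)); p,r,o=pose(); print(p, o["wrist_force"])
s=arm.camera("side"); cv2.imwrite("pics/s9.png",s)
print([(np.round(d["extent"],1).tolist(),round(d["p"],2)) for d in arm.recognise("side","jar_in_sieve")+arm.recognise("side","jar_rack_a")])
zb=p[2]-.078; print(proj("side",[*p[:2],zb]),proj("side",[*p[:2],zb+.105]))
E
```

```text
t: 21.6
tcp_pos: [0.4489, -0.0139, 0.1123]
ee_rot: [0.001, 0.707, 0.707, 0.001]
wrist_force: [0.0, -0.0, -0.9]
gripper_width: 0.439
finger_force: 40.0
lin [-0.03 -0.02  0.07]
dr [ 0.01 -0.   -0.01]
[ 0.44885915 -0.01394847  0.11231503] [ 0.01614851 -0.02869621 -0.91163198]
[([292.1, 208.1, 315.4, 257.7], 0.89), ([305.4, 228.6, 328.0, 269.0], 0.25), ([306.3, 228.9, 326.9, 267.0], 0.62), ([284.1, 217.9, 294.2, 251.4], 0.46)]
[np.float64(303.7), np.float64(252.5)] [np.float64(303.4), np.float64(214.7)]
```

```bash
f(){ grep -E "tcp_pos|wrist_force"; }
python3 -m handwheel '{"linear":[[-0.02,-0.02,0.05],[0,0,0.08],[0,0,0]],"dr":[[0,0,0],[0,0,0],[0,0,0]],"gripper":[0.3,0.3,0.3]}'|f
python3 -m handwheel '{"linear":[[0,0,0.05],[0,0,0]],"dr":[[0,0,0],[0,0,0]],"gripper":[0.3,0.3]}'|f
```

```text
tcp_pos: [0.4465, -0.0151, 0.1031]
wrist_force: [-0.3, -0.4, -1.0]
tcp_pos: [0.4465, -0.0151, 0.1002]
wrist_force: [-0.3, -1.0, -0.0]
```

```bash
f(){ grep -E "tcp_pos|wrist_force"; }
python3 -m handwheel '{"linear":[[0,0,0.05],[0,0,0.03],[0,0,0]],"dr":[[0,0,0],[0,0,0],[0,0,0]],"gripper":[0.3,0.3,0.3]}'|f
python3 -m handwheel '{"linear":[[0,0,0.04],[0,0,0]],"dr":[[0,0,0],[0,0,0]],"gripper":[0.3,0.3]}'|f
```

```text
tcp_pos: [0.4466, -0.0151, 0.0955]
wrist_force: [-0.6, -0.8, -1.6]
tcp_pos: [0.4466, -0.015, 0.0931]
wrist_force: [-0.9, 0.5, -0.9]
```

```bash
f(){ grep -E "tcp_pos|wrist_force|width"; }
python3 -m handwheel '{"linear":[[0,0,0.02],[0,0,0]],"dr":[[0,0,0],[0,0,0]],"gripper":[0.3,0.3]}'|f
python3 -m handwheel '{"linear":[[0,0,0],[0,0,0],[0,0,0],[0,0,-0.4],[0,0,-0.8],[0,0,-0.8],[0,0,-0.4],[0,0,0]],"dr":[[0,0,0],[0,0,0],[0,0,0],[0,0,0],[0,0,0],[0,0,0],[0,0,0],[0,0,0]],"gripper":[0.72,0.72,0.72,0.72,0.72,0.72,0.72,0.72]}'|f
python3 - <<'E'
from h import *
p,r,o=pose();print(p); s=arm.camera("side"); cv2.imwrite("pics/s10.png",s)
print([(np.round(d["extent"],1).tolist(),round(d["p"],2)) for q in("jar_in_sieve","jar_rack_a","jar_in_bowl") for d in arm.recognise("side",q)])
for i,y in enumerate((-.0665,-.0145,.0375,.0895)): print(i,proj("side",[.4485,y,.119]),proj("side",[.4485,y,.014]))
# sieve from the first top picture and w7: handle axis
c,W=cal("top"); t=cv2.imread("pics/top0.png").astype(int)
m=((t[...,2]-t[...,0]>15)&(t.max(2)<130)).astype(np.uint8); m[:284]=0;m[350:]=0;m[:,:400]=0;m[:,440:]=0
n,l,st,ce=cv2.connectedComponentsWithStats(m); i=1+np.argmax(st[1:,4]); print(st[i])
v,u=np.nonzero(l==i)
for a,b in ((292,300),(300,310),(310,320),(320,330),(330,340)):
    k=(v>=a)&(v<b)
    if k.any(): print(ray_z(c,W,(u[k].mean()+.0,v[k].mean()),.049).round(4))
print("wire/handle start",ray_z(c,W,(421,v.min()),.049).round(4),"end",ray_z(c,W,(421,v.max()),.049).round(4))
E
```

```text
tcp_pos: [0.4467, -0.0151, 0.092]
wrist_force: [-0.5, -0.4, -1.3]
gripper_width: 0.44
tcp_pos: [0.4483, -0.0149, 0.2382]
wrist_force: [0.0, -0.3, -0.0]
gripper_width: 0.722
[ 0.4482704  -0.0149348   0.23815714]
[([294.2, 217.4, 312.6, 261.3], 0.77), ([305.8, 227.1, 327.6, 269.6], 0.62), ([258.7, 216.2, 341.1, 292.2], 0.56), ([270.1, 199.2, 290.8, 240.1], 0.9)]
0 [np.float64(316.6), np.float64(234.2)] [np.float64(316.1), np.float64(271.7)]
1 [np.float64(303.5), np.float64(222.6)] [np.float64(303.7), np.float64(259.5)]
2 [np.float64(291.2), np.float64(211.8)] [np.float64(292.2), np.float64(248.1)]
3 [np.float64(279.8), np.float64(201.7)] [np.float64(281.4), np.float64(237.5)]
[400 293  40  57 845]
[ 0.3393 -0.251   0.049 ]
[ 0.3194 -0.2474  0.049 ]
[ 0.2976 -0.2455  0.049 ]
[ 0.2754 -0.2432  0.049 ]
[ 0.2505 -0.2422  0.049 ]
wire/handle start [ 0.3456 -0.2447  0.049 ] end [ 0.2216 -0.2399  0.049 ]
```

The second jar sits in well1 (its extent matches the prediction). Now I'll turn the tool to grip the handle.

```bash
f(){ grep -E "tcp_pos|wrist_force|width|rot"; }
python3 -m handwheel '{"linear":[[0,0,0],[0,0,0],[0,0,0],[0,0,0],[0,0,0],[0,0,0],[0,0,0],[0,0,0]],"dr":[[0,0,-1],[0,0,-1],[0,0,-1],[0,0,-1],[0,0,-1],[0,0,-1],[0,0,-1],[0,0,-1]],"gripper":[0.6,0.6,0.6,0.6,0.6,0.6,0.6,0.6]}'|f
python3 -m handwheel '{"linear":[[0,0,0],[0,0,0],[0,0,0],[0,0,0],[0,0,0]],"dr":[[0,0,-1],[0,0,-1],[0,0,-1],[0,0,-0.25],[0,0,0]],"gripper":[0.6,0.6,0.6,0.6,0.6]}'|f
python3 - <<'E'
from h import *
shift([.335,-.247,.22],down(90)); print(np.round(arm.get_obs()["joints"],2))
E
```

```text
tcp_pos: [0.4459, -0.0151, 0.2347]
ee_rot: [-0.001, 0.223, 0.975, -0.0]
wrist_force: [0.1, 0.4, -0.2]
gripper_width: 0.597
tcp_pos: [0.4463, -0.0151, 0.2354]
ee_rot: [-0.001, 0.001, 1.0, -0.0]
wrist_force: [0.8, -0.2, 0.3]
gripper_width: 0.605
lin [ 1.85 -3.87  0.26]
dr [-0.   -0.01 -0.02]
[-0.19  0.12  0.18  2.06 -0.02  0.96  1.57]
```

```bash
python3 -m handwheel '{"linear":[[0.37,-0.77,0],[0.37,-0.77,0],[0.37,-0.77,0],[0.37,-0.77,0],[0.37,-0.77,0],[0,0,0],[0,0,0],[0,0,0]],"dr":[[0,0,0],[0,0,0],[0,0,0],[0,0,0],[0,0,0],[0,0,0],[0,0,0],[0,0,0]],"gripper":[0.6,0.6,0.6,0.6,0.6,0.6,0.6,0.6]}'
python3 - <<'E'
from h import *
p,r,o=pose(); print(p,np.round(o["joints"],2))
w=arm.camera("wrist"); cv2.imwrite("pics/w9.png",w); c,W=cal("wrist"); print("cam",(-W[:3,:3].T@W[:3,3]).round(3))
for q,z in (("sieve_grip",.04),("sieve_floor",0),("sieve",0)):
    print(q,[(np.round(d["extent"]).tolist(),round(d["p"],2)) for d in arm.recognise("wrist",q)[:2]],[(np.round(d["pixel"]).tolist(),ray_z(c,W,d["pixel"],z).round(4),round(d["p"],2)) for d in arm.tip_of("wrist",q)[:2]])
for q in ([.335,-.247,.049],[.26,-.243,.049],[.436,-.259,.052],[.502,-.259,.052]): print(q,proj("wrist",q))
t=w.astype(int); m=((t[...,2]-t[...,0]>20)&(t.max(2)<120)).astype(np.uint8)
n,l,st,ce=cv2.connectedComponentsWithStats(m)
for i in np.argsort(-st[1:,4])[:5]+1: print(st[i],ce[i].round())
s=arm.camera("side"); cv2.imwrite("pics/s11.png",s); cs,Ws=cal("side")
for q,z in (("sieve_grip",.04),("sieve_floor",0)): print("side",q,[(ray_z(cs,Ws,d["pixel"],z).round(4),round(d["p"],2)) for d in arm.tip_of("side",q)[:1]])
E
```

```text
t: 27.08
tcp_pos: [0.3363, -0.2448, 0.2359]
ee_rot: [-0.0, -0.001, 1.0, 0.0]
wrist_force: [-0.0, 0.3, -0.8]
gripper_width: 0.599
finger_force: 0.0
[ 0.33625127 -0.24480112  0.23593501] [ 0.14  0.05  0.44  2.14 -0.03  0.96  2.17]
cam [ 0.257 -0.245  0.374]
sieve_grip [([252.0, 81.0, 375.0, 374.0], 0.92)] [([316.0, 204.0], array([ 0.3317, -0.2473,  0.04  ]), 0.66), ([572.0, 300.0], array([0.4317, 0.0157, 0.04  ]), 0.48)]
sieve_floor [([249.0, 88.0, 376.0, 375.0], 0.94)] [([305.0, 290.0], array([ 0.4411, -0.2611,  0.    ]), 0.8)]
sieve [([250.0, 83.0, 372.0, 373.0], 0.86)] [([306.0, 286.0], array([ 0.4359, -0.2592,  0.    ]), 0.68)]
[0.335, -0.247, 0.049] [np.float64(317.7), np.float64(210.2)]
[0.26, -0.243, 0.049] [np.float64(322.2), np.float64(126.0)]
[0.436, -0.259, 0.052] [np.float64(305.9), np.float64(309.2)]
[0.502, -0.259, 0.052] [np.float64(306.6), np.float64(365.2)]
[ 217  381  372   16 4273] [425. 390.]
[ 439  261  201   27 2448] [526. 272.]
[ 306  101   29  121 2071] [320. 160.]
[428 306  23  64 677] [441. 336.]
[190 306  22  64 630] [199. 335.]
side sieve_grip [(array([ 0.3332, -0.2427,  0.04  ]), 0.72)]
side sieve_floor [(array([ 0.4369, -0.2557,  0.    ]), 0.58)]
```

```bash
python3 - <<'E'
from h import *
w=cv2.imread("pics/w9.png"); t=w.astype(int); m=((t[...,2]-t[...,0]>20)&(t.max(2)<120)).astype(np.uint8)
n,l,st,ce=cv2.connectedComponentsWithStats(m); i=[k for k in range(1,n) if st[k,0]==306 and st[k,1]==101][0]
c,W=cal("wrist"); P=[]
for v in range(104,220,4):
    u=np.nonzero(l[v]==i)[0]; P.append(ray_z(c,W,((u.min()+u.max()+1)/2,v),.049)); 
    if v%20==4: print(v,u.min(),u.max(),P[-1].round(4))
P=np.array(P); k,b=np.polyfit(P[:,0],P[:,1],1); print("yaw deg",np.degrees(np.arctan(k)),"y at .335",k*.335+b,"y at .437",k*.437+b)
print("ends",ray_z(c,W,(320,101),.049),ray_z(c,W,(317,222),.049))
# rim by extents
print(circ(c,W,.052,.066,[250.5,None,373,373.5],[.437,-.259]))
E
```

```text
104 318 333 [ 0.2419 -0.24    0.049 ]
124 315 332 [ 0.2582 -0.2416  0.049 ]
144 313 330 [ 0.2751 -0.2433  0.049 ]
164 312 328 [ 0.2925 -0.2447  0.049 ]
184 309 326 [ 0.3105 -0.2469  0.049 ]
204 308 323 [ 0.329  -0.2488  0.049 ]
yaw deg -5.951805235376713 y at .335 -0.2493174508863479 y at .437 -0.2599513446818346
ends [ 0.23944948 -0.24508186  0.049     ] [ 0.34623784 -0.24793653  0.049     ]
(array([ 0.447 , -0.2535]), array([-4.2,  4.2,  0.6]))
```

```bash
python3 -m handwheel '{"linear":[[0.04,-0.07,0],[0,0,0.5],[0,0,0.8],[0,0,0.8],[0,0,0.5],[0,0,0.2],[0,0,0],[0,0,0]],"dr":[[0,0,0],[0,0,0.74],[0,0,0],[0,0,0],[0,0,0],[0,0,0],[0,0,0],[0,0,0]],"gripper":[0.6,0.6,0.6,0.6,0.6,0.6,0.6,0.6]}'
python3 - <<'E'
from h import *
shift([.334,-.2492,.040],down(84)); print(np.round(arm.get_obs()["joints"],2))
w=arm.camera("wrist"); cv2.imwrite("pics/w10.png",w); c,W=cal("wrist")
t=w.astype(int); m=((t[...,2]-t[...,0]>20)&(t.max(2)<120)).astype(np.uint8)
n,l,st,ce=cv2.connectedComponentsWithStats(m)
for i in np.argsort(-st[1:,4])[:3]+1: print(st[i],ce[i].round())
print(proj("wrist",[.334,-.2492,.049]),proj("wrist",[.28,-.2435,.049]))
for v in (140,170,200): 
    u=[np.nonzero(l[v]==i)[0] for i in np.argsort(-st[1:,4])[:3]+1]; print(v,[(a.min(),a.max()) for a in u if len(a)])
E
```

```text
t: 28.58
tcp_pos: [0.3341, -0.2509, 0.0691]
ee_rot: [0.001, 0.052, 0.999, -0.0]
wrist_force: [0.1, 0.6, -0.2]
gripper_width: 0.599
finger_force: 0.0
lin [0.01 0.03 0.49]
dr [-0.01  0.01  0.01]
[ 0.25  0.38  0.38  2.26 -0.27  0.54  2.31]
[ 306   82   37  231 6675] [324. 207.]
[ 217  354  372   44 4452] [430. 389.]
[428 306  23  64 597] [440. 335.]
[np.float64(322.1), np.float64(291.5)] [np.float64(322.5), np.float64(179.6)]
140 [(np.int64(306), np.int64(342))]
170 [(np.int64(307), np.int64(341))]
200 [(np.int64(308), np.int64(341))]
```

```bash
python3 -m handwheel '{"linear":[[0,0.03,0.25],[0,0,0.23],[0,0,0],[0,0,0],[0,0,0],[0,0,0],[0,0,0],[0,0,0]],"dr":[[0,0,0],[0,0,0],[0,0,0],[0,0,0],[0,0,0],[0,0,0],[0,0,0],[0,0,0]],"gripper":[0.6,0.6,0.6,0.05,0.05,0.05,0.05,0.05]}' 58
python3 -m handwheel '{"linear":[[0,0,-0.1],[0,0,-0.2],[0,0,-0.2],[0,0,0],[0,0,0]],"dr":[[0,0,0],[0,0,0],[0,0,0],[0,0,0],[0,0,0]],"gripper":[0.05,0.05,0.05,0.05,0.05]}'
python3 - <<'E'
from h import *
p,r,o=pose();print(p,np.round(o["moment"],2),np.round(o["joints"],2))
E
```

```text
t: 29.62
tcp_pos: [0.3335, -0.2485, 0.0394]
ee_rot: [0.0, 0.052, 0.999, -0.0]
wrist_force: [0.7, 0.5, -0.2]
gripper_width: 0.169
finger_force: 58.0
t: 30.25
tcp_pos: [0.3336, -0.2483, 0.0695]
ee_rot: [0.0, 0.052, 0.999, -0.0]
wrist_force: [-0.3, -0.1, -2.3]
gripper_width: 0.171
finger_force: 58.0
[ 0.33361113 -0.24827016  0.0694991 ] [-0.02  0.11  0.01] [ 0.24  0.38  0.38  2.26 -0.27  0.54  2.3 ]
```

```bash
python3 -m handwheel '{"linear":[[0,0,-0.3],[0,0,-0.5],[0,0,-0.6],[0,0,-0.6],[0,0,-0.6],[0,0,-0.4],[0,0,-0.2],[0,0,0]],"dr":[[0,0,0],[0,0,0],[0,0,0],[0,0,0],[0,0,0],[0,0,0],[0,0,0],[0,0,0]],"gripper":[0.05,0.05,0.05,0.05,0.05,0.05,0.05,0.05]}'
cat > lv.py <<'E'
from h import *
p,r,o=pose(); print(p.round(4),np.round(r.as_rotvec(),3),np.round(o["wrist_force"],1),np.round(o["moment"],2))
s=arm.camera("side"); k=len(__import__("glob").glob("pics/lv*")); cv2.imwrite(f"pics/lv{k}.png",s)
print([(np.round(d["extent"],1).tolist(),round(d["p"],2)) for d in arm.recognise("side","sieve")[:2]])
c,W=cal("side"); a=np.linspace(0,6.283,181); f=-r.as_matrix()[:,0]; g=r.as_matrix()[:,1]
for tilt in (-5,0,5):   # + = far side down
    t=np.radians(tilt); fx=f*np.cos(t)+np.array([0,0,-1])*np.sin(t); up=np.cross(fx,g)
    Q=[p+fx*(.1026+.066*np.cos(b))+g*.066*np.sin(b)+up*h for b in a for h in(-.04,.012)]
    Q=np.array(Q)@W[:3,:3].T+W[:3,3]; u=c["fx"]*Q[:,0]/Q[:,2]+c["cx"]; v=c["fy"]*Q[:,1]/Q[:,2]+c["cy"]
    print("tilt",tilt,np.round([u.min(),v.min(),u.max(),v.max()],1))
E
python3 lv.py
```

```text
t: 31.25
tcp_pos: [0.3335, -0.2484, 0.2613]
ee_rot: [0.0, 0.052, 0.999, 0.0]
wrist_force: [0.5, -0.2, -4.2]
gripper_width: 0.169
finger_force: 58.0
[ 0.3335 -0.2484  0.2613] [0.163 3.137 0.   ] [ 0.5 -0.2 -4.2] [0.06 0.21 0.01]
[([252.8, 197.0, 419.5, 270.0], 0.71)]
tilt -5 [336.1 191.1 419.3 265.4]
tilt 0 [335.4 196.8 418.9 269.1]
tilt 5 [333.5 202.3 417.9 272.9]
```

The sieve hangs level: its extents match the 0° prediction. I'll carry it across at underside 0.22 m, well above the jars.

```bash
f(){ grep -E "tcp_pos|wrist_force|width|rot"; }
python3 -m handwheel '{"linear":[[0.03,0.3,0],[0.05,0.5,0],[0.05,0.6,0],[0.06,0.7,0],[0.06,0.7,0],[0.06,0.7,0],[0.06,0.7,0],[0.06,0.7,0]],"dr":[[0,0,0],[0,0,0],[0,0,0],[0,0,0],[0,0,0],[0,0,0],[0,0,0],[0,0,0]],"gripper":[0.05,0.05,0.05,0.05,0.05,0.05,0.05,0.05]}'|f
python3 -m handwheel '{"linear":[[0.06,0.7,0],[0.06,0.7,0],[0.06,0.7,0],[0.06,0.7,0],[0.05,0.6,0],[0.04,0.5,0],[0.03,0.3,0],[0,0,0]],"dr":[[0,0,0],[0,0,0],[0,0,0],[0,0,0],[0,0,0],[0,0,0],[0,0,0],[0,0,0]],"gripper":[0.05,0.05,0.05,0.05,0.05,0.05,0.05,0.05]}'|f
python3 - <<'E'
from h import *
p,r,o=pose(); shift([.3435,.3025,.26],down(84))
w=arm.camera("wrist"); cv2.imwrite("pics/w12.png",w)
print([(np.round(d["extent"],1).tolist(),round(d["p"],2)) for q in ("bowl","sieve") for d in arm.recognise("wrist",q)[:1]])
s=arm.camera("side"); cv2.imwrite("pics/s12.png",s); cs,Ws=cal("side")
print([(np.round(d["extent"],1).tolist(),round(d["p"],2)) for q in ("bowl","sieve") for d in arm.recognise("side",q)[:1]])
# bowl rim in first side view
arm.camera("side")
g=cv2.cvtColor(cv2.imread("pics/side0.png"),cv2.COLOR_BGR2GRAY)
a=np.linspace(0,6.283,181)
for x,y in((.4455,.2912),):
    Q=np.c_[x+.094*np.cos(a),y+.094*np.sin(a),0*a+.131]@Ws[:3,:3].T+Ws[:3,3]; u=cs["fx"]*Q[:,0]/Q[:,2]+cs["cx"]; v=cs["fy"]*Q[:,1]/Q[:,2]+cs["cy"]; print("rim pred side",np.round([u.min(),v.min(),u.max(),v.max()],1))
v=172; print("row",g[v,200:212].tolist(),g[v,268:284].tolist()); print("col240 top",g[140:160,240].tolist())
E
```

```text
tcp_pos: [0.3373, 0.0479, 0.2601]
ee_rot: [-0.001, 0.052, 0.999, -0.0]
wrist_force: [1.1, -0.7, -2.1]
gripper_width: 0.173
tcp_pos: [0.3423, 0.3, 0.2604]
ee_rot: [-0.001, 0.051, 0.999, -0.0]
wrist_force: [0.4, -0.6, -2.2]
gripper_width: 0.17
lin [-0.02  0.04  0.01]
dr [-0.01 -0.01  0.02]
[([232.3, 235.1, 413.9, 288.5], 0.73), ([292.1, 31.1, 346.4, 388.2], 0.9)]
[([207.4, 150.3, 275.1, 213.7], 0.61), ([145.8, 105.0, 265.0, 146.4], 0.88)]
rim pred side [204.1 149.  276.  181.7]
row [32, 30, 53, 58, 81, 85, 72, 165, 77, 82, 89, 90] [116, 122, 166, 109, 67, 64, 62, 107, 144, 143, 144, 144, 146, 147, 149, 150]
col240 top [76, 63, 60, 63, 61, 62, 62, 62, 50, 184, 128, 106, 108, 90, 109, 108, 108, 108, 107, 105]
```

```bash
python3 -m handwheel '{"linear":[[-0.02,0.04,0],[0,0,0.2],[0,0,0.4],[0,0,0.35],[0,0,0.2],[0,0,0],[0,0,0]],"dr":[[0,0,0.01],[0,0,0],[0,0,0],[0,0,0],[0,0,0],[0,0,0],[0,0,0]],"gripper":[0.05,0.05,0.05,0.05,0.05,0.05,0.05]}'
python3 lv.py
python3 - <<'E'
from h import *
p,r,o=pose(); shift([.3435,.3028,.1904],down(84))
t=arm.camera("top"); cv2.imwrite("pics/t13.png",t); c,W=cal("top")
for q in ("sieve","bowl"): print(q,[(np.round(d["extent"],1).tolist(),round(d["p"],2)) for d in arm.recognise("top",q)[:1]])
g=cv2.cvtColor(t,cv2.COLOR_BGR2GRAY)
f=-r.as_matrix()[:,0]; C=p+.1026*f
print("sieve rim pred",[proj("top",[C[0]+dx,C[1]+dy,p[2]+.012]) for dx,dy in((.066,0),(0,.066),(0,-.066))],"bowl rim",[proj("top",[.4455+dx,.2912+dy,.131]) for dx,dy in((.094,0),(0,.094),(0,-.094))])
u,v=proj("top",[C[0],C[1],p[2]+.012]); v=int(v); print(v,"row 125..225",g[v,125:232].tolist()); u=int(u); print(u,"col 195..",g[195:250,u].tolist())
E
```

```text
t: 34.58
tcp_pos: [0.3447, 0.3023, 0.1928]
ee_rot: [0.0, 0.053, 0.999, 0.0]
wrist_force: [1.1, -0.8, -1.3]
gripper_width: 0.169
finger_force: 58.0
[0.3447 0.3023 0.1928] [1.650e-01 3.137e+00 1.000e-03] [ 1.1 -0.8 -1.3] [ 0.04  0.13 -0.07]
[([154.6, 126.5, 266.9, 170.8], 0.9), ([257.8, 214.9, 341.6, 292.9], 0.41)]
tilt -5 [211.1 123.6 266.1 165.9]
tilt 0 [211.8 127.7 265.4 168.4]
tilt 5 [212.3 131.6 264.7 171.1]
lin [0.02 0.01 0.04]
dr [ 0.01  0.01 -0.  ]
sieve [([135.1, 200.6, 205.2, 312.3], 0.82)]
bowl [([130.9, 199.2, 220.5, 279.1], 0.93)]
sieve rim pred [[np.float64(167.8), np.float64(206.8)], [np.float64(133.8), np.float64(239.0)], [np.float64(199.2), np.float64(238.5)]] bowl rim [[np.float64(178.1), np.float64(202.6)], [np.float64(132.9), np.float64(245.5)], [np.float64(220.1), np.float64(244.9)]]
238 row 125..225 [166, 161, 157, 154, 152, 153, 153, 153, 143, 147, 140, 74, 37, 41, 41, 42, 43, 43, 45, 45, 66, 80, 80, 81, 82, 84, 81, 109, 112, 102, 106, 91, 77, 72, 82, 93, 105, 90, 120, 140, 129, 110, 113, 143, 135, 98, 115, 112, 120, 125, 110, 87, 92, 106, 126, 134, 123, 132, 127, 132, 98, 133, 153, 144, 137, 132, 121, 130, 123, 128, 150, 151, 158, 138, 156, 148, 54, 35, 49, 104, 140, 139, 139, 140, 140, 139, 139, 137, 112, 75, 83, 82, 80, 139, 146, 118, 163, 163, 163, 164, 166, 166, 166, 164, 162, 160, 158]
166 col 195.. [125, 128, 129, 132, 136, 138, 141, 158, 161, 131, 107, 164, 119, 46, 37, 38, 39, 39, 38, 40, 76, 99, 131, 112, 129, 89, 87, 77, 89, 109, 88, 116, 72, 124, 103, 150, 86, 115, 67, 111, 111, 124, 109, 110, 95, 87, 117, 107, 120, 107, 125, 85, 115, 113, 119]
```

```bash
python3 -m handwheel '{"linear":[[0.02,0.01,0.035],[0,0,0],[0,0,0],[0,0,0],[0,0,0],[0,0,0]],"dr":[[0,0,0],[0,0,0],[0,0,0],[0,0,0],[0,0,0],[0,0,0]],"gripper":[0.05,0.05,0.05,0.05,0.05,0.05]}'
python3 lv.py
python3 - <<'E'
from h import *
s=arm.camera("side")
print([(np.round(d["extent"],1).tolist(),round(d["p"],2)) for q in("jar_in_sieve","jar_rack_a","jar_in_bowl","bowl","honey","timer") for d in arm.recognise("side",q)[:2]])
E
```

```text
t: 35.58
tcp_pos: [0.3432, 0.3026, 0.1902]
ee_rot: [-0.0, 0.053, 0.999, 0.0]
wrist_force: [-0.4, -0.3, -2.1]
gripper_width: 0.17
finger_force: 58.0
[0.3432 0.3026 0.1902] [-0.165 -3.137 -0.   ] [-0.4 -0.3 -2.1] [-0.04  0.14 -0.05]
[([154.9, 129.4, 266.7, 171.1], 0.91), ([358.7, 245.0, 389.0, 274.6], 0.42)]
tilt -5 [210.6 124.6 265.5 166.9]
tilt 0 [211.3 128.8 264.8 169.4]
tilt 5 [211.8 132.6 264.2 172.1]
[([292.4, 216.2, 312.1, 262.9], 0.82), ([259.8, 217.0, 340.2, 292.9], 0.21), ([283.6, 207.0, 300.4, 249.8], 0.96), ([307.4, 226.9, 327.0, 264.5], 0.89), ([272.9, 197.8, 290.4, 240.1], 0.69), ([206.6, 150.3, 277.0, 211.1], 0.86), ([285.1, 204.5, 300.8, 248.5], 0.74), ([314.2, 182.2, 343.8, 227.2], 0.77), ([359.2, 244.5, 388.7, 273.2], 0.93)]
```

```bash
python3 -c "from rig import arm; print(arm.hand_in())"
```

```text
the job is handed in; nothing more can be done
None
```

I handed the job in after about 36 s: both jars are in the empty wells, and the sieve is held over the bowl centre, level to within a degree or two, with its underside about 2 cm above the rim; the first jar caught on its well's edge (up to about 29 N of downward push) before it seated.

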